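Pry open the reject box and tip the chargers in

ROBOT

A 6-joint arm with a two-finger parallel gripper is mounted at the origin on the work surface. World frame = base frame: x ahead of the robot, y to its left, z up, the work surface at z = 0. Lengths are in m, angles in rad, forces in N, time in s.
With the tool pointing down it reaches from about 0.35 to 0.775 m from the base axis. Payload 5.5 kg.
Tool frame: the origin (TCP) lies on the centre line of the jaws, within the pads' length; the fingertips stand 11 mm ahead of it and the grasp point (between the pads) lies 8 mm behind it; z points along the fingers, y is the line along which they close (so a half turn about z gives the same grasp; the last joint's range is limited). The gripper opens to 85 mm and grips with 20 to 120 N. Pads are 22 mm wide; open, the fingers measure 114 mm over their backs; the gripper's body (76 mm by 85 mm) begins 54 mm behind the grasp point. The pads swing forward as they close: fully open they stand 13 mm farther back than shut.
Start: joints at [1.054, 0.313, 0.046, 1.304, 0, 1.431], TCP at [0.212, 0.535, 0.242] pointing down, gripper open.
Joint ranges: [-2.76, 2.76], [-0.86, 1.69], [-1.03, 1.26], [-2.2, 2.34], [-1.47, 1.5], [-3.14, 3.14]. Speed limits (rad/s): [2.57, 2.57, 3.14, 3.14, 3.14, 3.14].

INTERFACE

Orientations are given as a unit quaternion [w, x, y, z].
In Python, from workcell import env, viewer, order, models gives the robot as it stands.
- The arm moves only by the tool drive_tool, never from a script. Its argument "series" is a list that holds one entry, the list of rows, each a list of 6 numbers: the shift along the tool's x, y, z each as a share of 120 mm, from -1 to 1, then the turn, a rotation vector about the tool's x, y, z each as a share of 180 degrees, from -1 to 1. A call has 1 to 20 rows; each row shifts and turns the commanded pose from where the row before left it, along the tool's axes as they then stand; what a row does not reach is not made up. A row lasts 1/8 s, in which the tool goes at most 62.5 mm and 10.7 degrees, less where a joint would pass 70% of its speed; a pose out of reach is approached as far as the arm can. A call with a number of a shift or a turn outside -1 to 1 is refused whole. A call with a gripper value outside its range is refused whole. "jaw" is the opening, from -1 (shut) to 1 (fully open), set as the call begins (left out, the last holds). The fingers move at their own pace and stop on an object; "grip_force" is the grip in N (left out, the last holds). Time passes only in rows, so rows that do not move let the fingers close. It gives the time, the measured TCP pose, the force, the opening and the grip force at its end, in the units of the state.
- env.get_state(): the state, without advancing time (a new reading comes with each control period).
- viewer.read_camera(name): name is "scene" or "top"; returns the picture (420x560x3 uint8, red, green, blue); there is no depth.
- viewer.camera_info(name): a dict with "intrinsics" (3x3 intrinsics, pixels), "R" (3x3) and "t" (3): a world point X has camera coordinates R X + t. Camera axes: x right, y down, z forward; pixel columns grow to the right and rows downward; lengths in m; the calibration is good to about 2 mm. A picture is of the moment at which its call begins. camera_info takes no time and is no camera call.
- order.hand_in(): hands the job in; it is judged then, once.
Trained networks look in the newest picture that a camera, given by its name, has taken for a name from the list of things; names that differ only in an ending like _2 or _b are one class to them, and where a whole thing is asked for, a point or a joint stands for the part that bears it (a point fixed in the world has none). Each returns a list of dicts, best first, with "score" (0 to 1); they miss things now and then, are a little off and sometimes report something else, mostly with a low value. They report only what shows in the picture. A call takes as long as a camera call. They do not tell look-alikes from the thing itself.
- models.silhouettes(label, camera): "region" (420x560 bool, what is visible of it) and "location" ([column, row] in pixels, amid what is visible of it).
The state is a dict: "clock": time; "joint_pos": joint angles; "qvel": joint speeds; "tau": joint torques, N m; "tcp_pos": TCP position; "orientation": TCP orientation; "wrist_force": force on the tool from outside, world axes, zero at the start; "ft_torque": the same for the moment, N m; "finger_gap": finger opening in m; "grip_force": force on a finger pad.
Only numpy, scipy, OpenCV 4.12 (cv2) and the standard library are available. Lean on these libraries where they do the work, as an engineer would, in place of code of your own. Each camera call takes 0.05 s, during which the arm holds its last target. There are 200 camera calls.

TASK

Pick up the blade tool, lever the reject box's lid up with its blade at the slot in the box front, swing the lid right open and lay the tool back on its grey mat. Then gather all the black charger bricks from the table into the open-ended metal tray, and, holding the tray by its tab, tip them out of its open end into the box. Finally set the empty tray back upright on its cardboard sheet and close the lid fully, leaving the carton, tape roll and meter alone.

Things in the scene. Friction and masses are not known exactly. Their poses are not given: they have to be found in the camera images.
- box: white plastic reject box fixed to the table, outer 150 (x) by 210 (y) by 95 mm high, walls and floor 5 mm, open above under its lid. Origin: centre of its underside; its front (-x side) faces roughly the robot, z up.
- box_slot (a point): centre of the pry slot, on the outer face of the box's front wall: a notch through the wall at its top, in the middle, 70 mm wide (box y) and 12 mm high, from 83 mm up to the lid's underside at 95 mm. The blade enters along box +x.
- box_hinge (a point): middle of the lid's hinge line (along box y), at the box's back top edge, 95 mm up, level with the lid's underside.
- lid (a joint): angle of the grey lid, 150 by 210 mm, 6 mm thick, no handle, flush with the box, with a black strip 70 mm long on top at its front edge, just above the pry slot: 0 shut, up to 1.6 rad open (just past upright). Its hinge is stiff: it stays where it is left; about 2 N at the front edge moves it.
- lid_edge (a point): middle of the lid's front (free) edge, at half its thickness; 150 mm from the hinge.
- tool: blade tool, 175 mm long, 85 g: a black handle 100 mm long, 20 mm wide, 22 mm high, and a steel blade 75 mm long, 18 mm wide, 3 mm thick. Origin: underside of the handle, at the tool's centre of mass; x points along the blade, z up. The handle runs from x = -85 to +15 mm, the blade from +15 to +90 mm, at the handle's mid height (11 mm).
- tool_tip (a point): end of the blade: 90 mm ahead of the tool's origin, 11 mm above its underside.
- tool_mat: grey fabric mat fixed to the table, 240 (x) by 70 (y) by 4 mm, where the tool lies. Origin: centre of its underside.
- tray: loose aluminium parts tray, 220 g, 180 mm long (x), 110 mm wide (y), floor 3 mm, walls 4 mm thick and 25 mm high on three sides; the end at +x is open. Origin: centre of its underside, z up. An upright grip tab stands outside the middle of the -y wall.
- tray_tab (a point): middle of the top of the tray's grip tab: 44 mm wide (tray x), 8 mm thick (tray y), rising to 75 mm above the tray's underside, its mid-plane at tray y = -59 mm.
- tray_mat: brown cardboard sheet fixed to the table, 260 (x) by 190 (y) by 2 mm, where the tray stands. Origin: centre of its underside.
- brick1: black charger brick, 46 (x) by 30 (y) by 30 mm (z), 60 g; origin: centre of its underside as first lying. Two to four bricks are present; None if absent (or held).
- brick2: black charger brick, 46 (x) by 30 (y) by 30 mm (z), 60 g; origin: centre of its underside as first lying. Two to four bricks are present; None if absent (or held).
- brick3: black charger brick, 46 (x) by 30 (y) by 30 mm (z), 60 g; origin: centre of its underside as first lying. Two to four bricks are present; None if absent (or held).
- brick4: black charger brick, 46 (x) by 30 (y) by 30 mm (z), 60 g; origin: centre of its underside as first lying. Two to four bricks are present; None if absent (or held).
- carton: bystander: white gift carton, 100 by 70 by 45 mm; origin: centre of its underside.
- tape: bystander: roll of yellow tape lying flat, 90 mm across, 45 mm high; origin: centre of its underside.
- meter: bystander: grey bench meter, 120 by 160 by 60 mm; origin: centre of its underside.
Things that resemble listed ones, but are neither listed nor needed, are in the scene too. What is shaped like the brick2 but yellow is not meant. What is shaped like the brick1 but blue is not meant.

How it is judged:
On the way, in this order (a step that is already met when the one before it is completed fails the run):
1. the lid is levered up by the blade tool (more than 0.1 rad, tool touching it) (value of joint lid above 0.1 rad and contact force between tool and box above 0.2 N), for 0.1 s.
2. the lid is swung right open (over 1.3 rad) (value of joint lid above 1.3 rad), for 0.2 s.
3. all bricks are in the upright tray together (x of brick1 in the frame of tray between -0.092 and 0.092 m and y of brick1 in the frame of tray between -0.056 and 0.056 m and z of brick1 in the frame of tray between -0.002 and 0.075 m and x of brick2 in the frame of tray between -0.092 and 0.092 m and y of brick2 in the frame of tray between -0.056 and 0.056 m and z of brick2 in the frame of tray between -0.002 and 0.075 m and x of brick3 in the frame of tray between -0.092 and 0.092 m and y of brick3 in the frame of tray between -0.056 and 0.056 m and z of brick3 in the frame of tray between -0.002 and 0.075 m and x of brick4 in the frame of tray between -0.092 and 0.092 m and y of brick4 in the frame of tray between -0.056 and 0.056 m and z of brick4 in the frame of tray between -0.002 and 0.075 m and angle between tray's own z axis and vertical below 0.4 rad), for 0.3 s.
4. bricks are in the box while the tray is held tipped over it (angle between tray's own z axis and vertical above 0.5 rad and horizontal distance between tray_tab and box below 0.25 m and ((x of brick1 in the frame of box between -0.072 and 0.072 m and y of brick1 in the frame of box between -0.102 and 0.102 m and z of brick1 in the frame of box between 0 and 0.088 m) or (x of brick2 in the frame of box between -0.072 and 0.072 m and y of brick2 in the frame of box between -0.102 and 0.102 m and z of brick2 in the frame of box between 0 and 0.088 m) or (x of brick3 in the frame of box between -0.072 and 0.072 m and y of brick3 in the frame of box between -0.102 and 0.102 m and z of brick3 in the frame of box between 0 and 0.088 m) or (x of brick4 in the frame of box between -0.072 and 0.072 m and y of brick4 in the frame of box between -0.102 and 0.102 m and z of brick4 in the frame of box between 0 and 0.088 m))), for 0.1 s.
At the end, for the whole second after the job is handed in: Every brick present lies inside the box, the lid is shut (under 0.06 rad), the tray stands upright on the cardboard sheet (its centre within 70 mm along and 65 mm across the sheet's centre), the tool lies on its grey mat (its origin within 90 mm along and 45 mm across) at rest (x of brick1 in the frame of box between -0.072 and 0.072 m and y of brick1 in the frame of box between -0.102 and 0.102 m and z of brick1 in the frame of box between 0 and 0.088 m and x of brick2 in the frame of box between -0.072 and 0.072 m and y of brick2 in the frame of box between -0.102 and 0.102 m and z of brick2 in the frame of box between 0 and 0.088 m and x of brick3 in the frame of box between -0.072 and 0.072 m and y of brick3 in the frame of box between -0.102 and 0.102 m and z of brick3 in the frame of box between 0 and 0.088 m and x of brick4 in the frame of box between -0.072 and 0.072 m and y of brick4 in the frame of box between -0.102 and 0.102 m and z of brick4 in the frame of box between 0 and 0.088 m and value of joint lid below 0.06 rad and x of tray in the frame of tray_mat between -0.07 and 0.07 m and y of tray in the frame of tray_mat between -0.065 and 0.065 m and z of tray in the frame of tray_mat between -0.005 and 0.012 m and angle between tray's own z axis and vertical below 0.1 rad and x of tool in the frame of tool_mat between -0.09 and 0.09 m and y of tool in the frame of tool_mat between -0.045 and 0.045 m and z of tool in the frame of tool_mat between -0.01 and 0.02 m and linear speed of tool below 0.02 m/s); the robot touches nothing.
It fails at once if the carton is pushed away (over 40 mm) (distance of carton from where it was at the start of the episode above 0.04 m).
It fails at once if the tape is pushed away (over 40 mm) (distance of tape from where it was at the start of the episode above 0.04 m).
It fails at once if the meter is pushed away (over 40 mm) (distance of meter from where it was at the start of the episode above 0.04 m).
Of brick1, brick2, brick3, brick4 only 2 to 4 are there at a start; the rules pass over those that are not, and their reading is None.
At some moment in a run one of brick1, brick2, brick3, brick4, tray may be knocked a few centimetres aside while the robot is not near it.
It also fails if it takes over 200 s, if anything falls off the work surface, if the arm or the gripper's body presses on something with over 40 N, if the wrist force passes 120 N, or if a joint passes its speed limit or range.

## Working session

There is one attempt and no reset: what is moved stays moved. The work goes in short steps, Python scripts to look and compute and a tool call to move; the robot and the scene stay as the last step left them, time stands still between calls to the robot, and variables do not carry over. Pictures are saved under pics/ and viewed, at most 14 in all, crops included, and the job is handed in when it is done.

Besides the shell and the picture viewer there is one more tool, called after ">>>" as a command line: name --argument value ..., lists and objects as JSON in quotes. drive_tool: Moves the arm, as the interface text tells. Its arguments: {"type":"object","properties":{"series":{"type":"array"},"jaw":{"type":"number"},"grip_force":{"type":"number"}},"required":["series"]}

```bash
ls; mkdir -p pics; python3 - <<'E'
from workcell import env, viewer, order, models
import cv2,numpy as np
for c in ["scene","top"]:
    p=viewer.read_camera(c); cv2.imwrite(f"pics/{c}0.png",p[:,:,::-1])
    i=viewer.camera_info(c); print(c,i["intrinsics"],i["R"],i["t"], -np.array(i["R"]).T@np.array(i["t"]))
s=env.get_state(); print(s)
for l in ["box","box_slot","box_hinge","lid_edge","tool","tool_tip","tool_mat","tray","tray_tab","tray_mat","brick1","carton","tape","meter"]:
    for c in ["top","scene"]:
        print(l,c,[(round(d["score"],2),np.round(d["location"]).tolist(),int(d["region"].sum())) for d in models.silhouettes(l,c)])
E
```

```text
pics
scene [[529.02227214   0.         282.52008253]
 [  0.         529.02227214 217.11101912]
 [  0.           0.           1.        ]] [[-0.78020153  0.62546102 -0.00917006]
 [ 0.3845375   0.46800734 -0.79567584]
 [-0.49337257 -0.62431373 -0.60565326]] [ 0.40075164 -0.16929033  1.76293943] [1.24755148 0.92920189 0.9367047 ]
top [[450.02922014   0.         280.17876658]
 [  0.         450.02922014 212.5352271 ]
 [  0.           0.           1.        ]] [[ 0.00770554 -0.99996895 -0.00164838]
 [-0.9979904  -0.00758659 -0.06290951]
 [ 0.06289505  0.00212982 -0.99801787]] [0.06145144 0.56127889 1.50603959] [0.46495499 0.06250014 1.53846551]
{'clock': 0.1, 'joint_pos': array([ 1.05441105e+00,  3.13948401e-01,  4.51145638e-02,  1.30362414e+00,
       -3.07055004e-05,  1.43117752e+00]), 'qvel': array([ 1.46611557e-05, -2.71160032e-03,  2.90219700e-03,  5.79847162e-04,
       -1.22464242e-03, -1.60088684e-03]), 'tau': array([ 2.16637884e-03, -4.81726813e+01,  2.99242401e+01,  1.27820400e-02,
       -1.24825310e-04, -2.68170169e-06]), 'tcp_pos': array([0.21136048, 0.53427357, 0.24149389]),
[... 1301 characters left out ...]

tray_mat scene [(0.97, [301.0, 289.0], 2557)]
brick1 top [(0.61, [281.0, 257.0], 124), (0.46, [190.0, 276.0], 148)]
brick1 scene [(0.83, [423.0, 264.0], 302), (0.82, [343.0, 235.0], 240), (0.76, [357.0, 249.0], 253), (0.76, [383.0, 234.0], 242), (0.73, [388.0, 267.0], 261), (0.59, [322.0, 219.0], 242), (0.28, [251.0, 199.0], 4464)]
carton top [(0.84, [278.0, 158.0], 646), (0.31, [391.0, 268.0], 303)]
carton scene [(0.85, [225.0, 273.0], 1280)]
tape top [(0.94, [152.0, 254.0], 472)]
tape scene [(0.98, [435.0, 315.0], 1272), (0.33, [359.0, 249.0], 272)]
meter top [(0.8, [167.0, 182.0], 1874), (0.57, [392.0, 266.0], 296), (0.41, [332.0, 218.0], 3198)]
meter scene [(0.97, [362.0, 339.0], 4739)]
```

```bash
cd pics; python3 - <<'E'
import cv2
a=cv2.imread("top0.png")[110:310,110:430]; cv2.imwrite("t0.png",cv2.resize(a,(800,500),interpolation=cv2.INTER_CUBIC))
a=cv2.imread("scene0.png")[130:380,170:490]; cv2.imwrite("s0.png",cv2.resize(a,(768,600),interpolation=cv2.INTER_CUBIC))
E
```

```text
(no output)
```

View pics/t0.png

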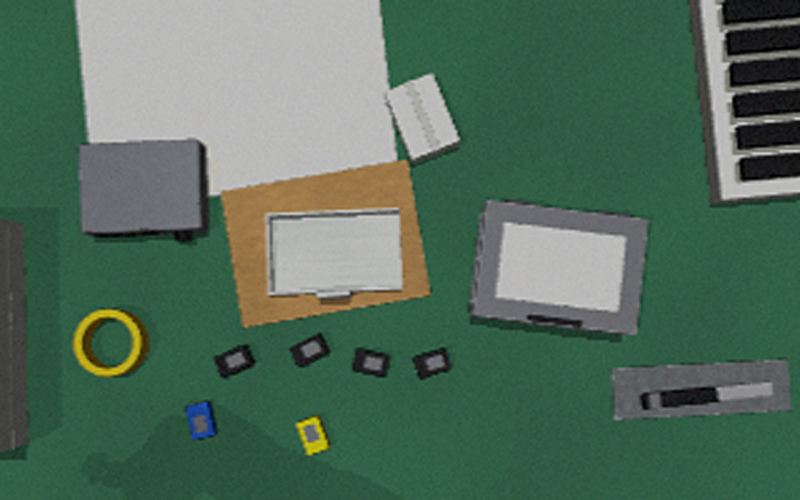

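View pics/s0.png

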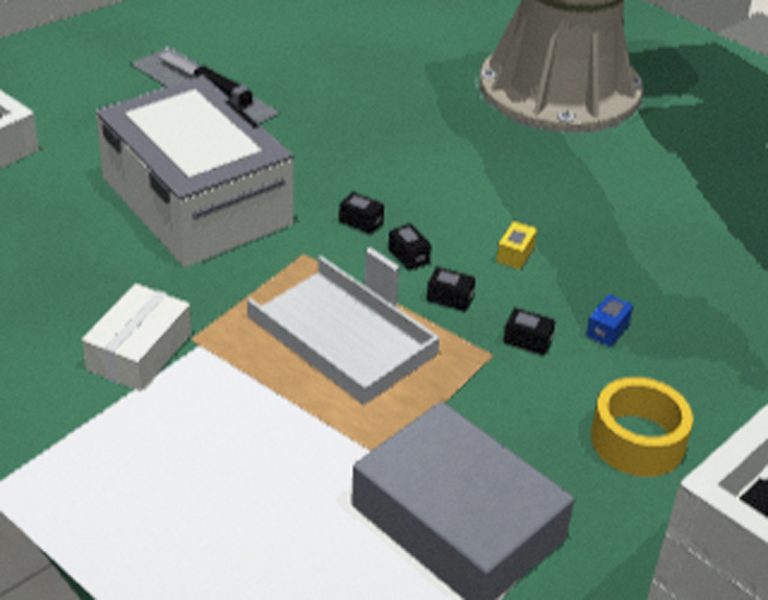

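Four black bricks in the top crop at (235,360), (310,348), (371,362) and (432,362). The yellow one at (313,436) and the blue one at (200,421) are look-alikes, excluded by colour. The tray's open end faces the box (image right) and its tab faces the robot. The tool's blade points right, along world -y. Next I fit the poses.

```bash
cat > h.py <<'E'
from workcell import env, viewer, order, models
import cv2,numpy as np
from scipy.optimize import minimize
from scipy.spatial.transform import Rotation as Ro
CAM={c:viewer.camera_info(c) for c in("top","scene")}
def proj(c,X):
    i=CAM[c];p=(np.asarray(X)@np.array(i["R"]).T+i["t"])@np.array(i["intrinsics"]).T
    return p[:,:2]/p[:,2:]
def back(c,uv,z):
    i=CAM[c];R=np.array(i["R"]);o=-R.T@i["t"];d=R.T@np.linalg.inv(i["intrinsics"])@[uv[0],uv[1],1]
    return o+d*(z-o[2])/d[2]
def cub(x0,x1,y0,y1,z0,z1): return np.array([[x,y,z] for x in(x0,x1) for y in(y0,y1) for z in(z0,z1)])
S=4
def ren(c,parts,p,win):
    x0,y0,x1,y1=win;m=np.zeros(((y1-y0)*S,(x1-x0)*S),np.uint8)
    R=Ro.from_euler("z",p[2]).as_matrix()
    for P in parts:
        uv=proj(c,P@R.T+[p[0],p[1],0])
        h=cv2.convexHull(((uv+.5-[x0,y0])*S-.5).astype(np.float32)); cv2.fillConvexPoly(m,np.round(h*16).astype(np.int32),255,shift=4)
    return cv2.resize(m,None,fx=1/S,fy=1/S,interpolation=cv2.INTER_AREA)/255.
def fit(parts,masks,p0,pad=8):
    """masks: {cam: full-size bool/float}"""
    W={}
    for c in masks:
        R=Ro.from_euler("z",p0[2]).as_matrix()
        uv=np.vstack([proj(c,P@R.T+[p0[0],p0[1],0]) for P in parts])
        a=np.floor(uv.min(0)-pad).astype(int).clip(0);b=np.ceil(uv.max(0)+pad).astype(int);W[c]=(a[0],a[1],min(b[0],560),min(b[1],420))
    def cost(q):
        p=[p0[0]+q[0]/100,p0[1]+q[1]/100,p0[2]+q[2]/10];t=0
        for c,m in masks.items():
            x0,y0,x1,y1=W[c];r=ren(c,parts,p,W[c]);mm=m[y0:y1,x0:x1]
            t+=np.abs(r-mm).sum()/max(mm.sum(),1)
        return t
    best=None
    for k in(-2,0,2):
        r=minimize(cost,[0,0,k],method="Nelder-Mead",options=dict(initial_simplex=np.array([[0,0,k],[1,0,k],[0,1,k],[0,0,k+1.5]]),xatol=.005,fatol=1e-4))
        if best is None or r.fun<best.fun:best=r
    q=best.x;return np.array([p0[0]+q[0]/100,p0[1]+q[1]/100,p0[2]+q[2]/10]),best.fun
BRICK=[cub(-.023,.023,-.015,.015,0,.03)]
TRAY=[cub(-.09,.09,-.055,.055,0,.003),cub(-.09,.09,-.055,-.051,0,.025),cub(-.09,.09,.051,.055,0,.025),cub(-.09,-.086,-.055,.055,0,.025),cub(-.022,.022,-.063,-.055,0,.075)]
BOX=[cub(-.075,.075,-.105,.105,0,.101)]
def up(parts,z): return [P+[0,0,z] for P in parts]
def pic(name=None):
    o={}
    for c in("top","scene"):
        o[c]=viewer.read_camera(c)
        if name: cv2.imwrite(f"pics/{c}_{name}.png",o[c][:,:,::-1])
    return o
def chan(im):
    f=im.astype(int);return f[...,0],f[...,1],f[...,2]
def nongreen(im):
    r,g,b=chan(im);return (g-r<13)|(b-g>25)
def clean(m,k=5): return cv2.morphologyEx(m.astype(np.uint8),cv2.MORPH_CLOSE,np.ones((k,k)))
E
python3 - <<'E'
from h import *
im={c:cv2.imread(f"pics/{c}0.png")[:,:,::-1] for c in CAM}
for c,pts in {"top":[(300,300),(200,285),(380,268),(281,252),(243,212),(215,225),(330,215),(305,215)],"scene":[(345,232),(300,250)]}.items():
    for u,v in pts: print(c,u,v,im[c][v,u])
ng={c:clean(nongreen(im[c])) for c in CAM}
cv2.imwrite("pics/ng.png",np.hstack([ng["top"],ng["scene"]])[:,::1]*255)
def crop(x,y):return(110+x/2.5,110+y/2.5)
for u in [(235,360),(310,348),(371,362),(432,362)]:
    b=back("top",crop(*u),.03); print("brick",*[np.round(fit(BRICK,{c:ng[c].astype(float)},[b[0],b[1],.3*(1 if u[0]<350 or u[0]>400 else -1)+np.pi/2*0-1.57*0])[0],3) if 0 else 0 for c in ()],b.round(3))
    for y0 in(-1.2,-1.6,-2.): 
        p,f=fit(BRICK,ng,[b[0],b[1],y0]); print("  ",p.round(3),round(f,3))
b=back("top",crop(560,267),.101);print("box",b)
for cs in(["top"],["scene"],["top","scene"]): print(fit(BOX,{c:ng[c] for c in cs},[b[0],b[1],-.05]))
b=back("top",crop(702,389),.004);print("mat",fit([cub(-.12,.12,-.035,.035,0,.004)],{"top":ng["top"]},[b[0],b[1],-1.57]))
dk=im["top"].max(2)<75
b=back("top",crop(685,398),.015);print("tool",b,[fit([cub(-.085,.015,-.01,.01,.004,.026)],{"top":clean(dk,3)},[b[0],b[1]-.035,y0]) for y0 in(-1.5,-1.6)])
for l,r in{"tool":.004,"tool_tip":.015}.items(): pass
def corn(n,c,pts,z):
    for u in pts: print(n,back(c,crop(*u),z).round(3))
corn("blade tip",'top',[(772,390)],.015);corn("hend",'top',[(642,401)],.02)
corn("traymat","top",[(222,192),(407,161),(430,295),(244,327)],.002)
corn("tray walltop","top",[(267,212),(400,209),(402,291),(270,296)],.02);corn("tab","top",[(333,296)],.075)
corn("carton","top",[(425,115)],.045);corn("tape","top",[(110,342)],.045);corn("meter","top",[(140,185)],.06)
E
```

```text
top 300 300 [48 94 72]
top 200 285 [36 80 60]
top 380 268 [35 33 37]
top 281 252 [30 26 29]
top 243 212 [185 186 184]
top 215 225 [152 117  72]
top 330 215 [186 186 185]
top 305 215 [109 112 113]
scene 345 232 [22 21 25]
scene 300 250 [217 220 222]
brick [0.419 0.319 0.03 ]
   [ 0.419  0.321 -1.1  ] 0.575
   [ 0.419  0.321 -1.137] 0.49
   [ 0.42   0.321 -1.14 ] 0.614
brick [0.436 0.219 0.03 ]
   [ 0.435  0.22  -1.109] 1.167
   [ 0.435  0.22  -1.099] 1.003
   [ 0.435  0.219 -1.066] 1.125
brick [0.418 0.137 0.03 ]
   [ 0.418  0.139 -1.762] 0.843
   [ 0.418  0.139 -1.761] 0.859
   [ 0.418  0.139 -1.762] 0.821
brick [0.419 0.056 0.03 ]
   [ 0.418  0.056 -1.253] 0.627
   [ 0.418  0.056 -1.287] 0.652
   [ 0.418  0.056 -1.306] 0.581
box [ 0.54318715 -0.10665108  0.101     ]
(array([ 0.54509982, -0.10494372, -0.11428955]), np.float64(0.023087544877105768))
(array([ 0.54278713, -0.11216443, -0.12916819]), np.float64(0.14448961313212033))
(array([ 0.5449831 , -0.10610035, -0.116457  ]), np.float64(0.19394435596848084))
mat (array([ 0.38520064, -0.30852673, -1.51108463]), np.float64(0.04119810682893847))
tool [ 0.37262564 -0.28496558  0.015     ] [(array([ 0.37816202, -0.30952778, -1.46604968]), np.float64(0.2738165973460091)), (array([ 0.37827091, -0.3095081 , -1.46477866]), np.float64(0.27447019211725093))]
blade tip [ 0.384 -0.402  0.015]
hend [ 0.368 -0.226  0.02 ]
traymat [0.648 0.346 0.002]
traymat [0.693 0.092 0.002]
traymat [0.509 0.059 0.002]
traymat [0.463 0.312 0.002]
tray walltop [0.619 0.281 0.02 ]
tray walltop [0.625 0.101 0.02 ]
tray walltop [0.514 0.097 0.02 ]
tray walltop [0.505 0.275 0.02 ]
tab [0.505 0.185 0.075]
carton [0.749 0.068 0.045]
tape [0.442 0.483 0.045]
meter [0.65  0.444 0.06 ]
```

View pics/ng.png

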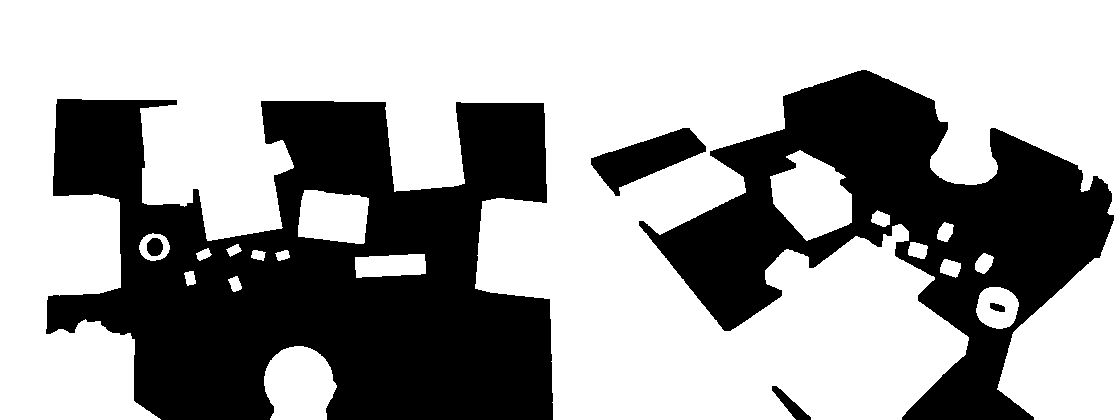

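```bash
cat >> h.py <<'E'
def down(phi,tilt=0.,ax="y"):
    """gripper pointing down with its x axis at world yaw phi, then turned by tilt about its own axis ax"""
    return Ro.from_euler("z",phi)*Ro.from_euler("x",np.pi)*Ro.from_euler(ax,tilt)
def pose():
    s=env.get_state();q=s["orientation"];return np.array(s["tcp_pos"]),Ro.from_quat([q[1],q[2],q[3],q[0]])
def plan(wps,start=None):
    """wps: (pos, Rotation|None, [mm/row], [deg/row]); prints rows for drive_tool"""
    p,R=start or pose();rows=[]
    for w in wps:
        tp=np.array(w[0]);tR=w[1] if w[1] is not None else R;mm=w[2] if len(w)>2 else 50;dg=w[3] if len(w)>3 else 9
        d=(R.inv()*tR).as_rotvec();n=int(max(1,np.ceil(np.linalg.norm(tp-p)*1e3/mm),np.ceil(np.degrees(np.linalg.norm(d))/dg)))
        p0,R0=p,R
        for k in range(1,n+1):
            gp=p0+(tp-p0)*k/n;gR=R0*Ro.from_rotvec(d*k/n)
            a=np.round(R.inv().apply(gp-p)/.12,3);b=np.round((R.inv()*gR).as_rotvec()/np.pi,3)
            rows.append([float(x)+0. for x in(*a,*b)]);p=p+R.apply(a*.12);R=R*Ro.from_rotvec(b*np.pi)
    for i in range(0,len(rows),20): print("ROWS",len(rows[i:i+20]),str(rows[i:i+20]).replace(" ","").replace("0.",".").replace("-.0,","0,").replace(".0,","0,").replace(".0]","0]"))
    return p,R
E
python3 - <<'E'
from h import *
R=down(-1.466+np.pi)
plan([((.40,.15,.24),down(2.2)),((.383,-.305,.15),R),((.3785,-.305,.06),R),((.3785,-.305,.02),R,15)])
E
```

```text
ROWS 20 [[-.293,-.267,.002,0,0,.02],[-.31,-.248,.002,0,0,.02],[-.324,-.228,.002,0,0,.02],[-.338,-.208,.003,0,0,.02],[-.351,-.185,.002,0,0,.02],[-.361,-.164,.002,0,0,.02],[-.371,-.14,.002,0,0,.02],[-.379,-.117,.002,0,0,.02],[-.386,-.092,.002,0,0,.02],[-.298,-.234,.075,0,0,.017],[-.311,-.219,.075,0,0,.016],[-.321,-.202,.075,0,0,.017],[-.331,-.185,.075,0,0,.017],[-.341,-.167,.075,0,0,.016],[-.349,-.149,.075,0,0,.017],[-.356,-.131,.075,0,0,.017],[-.362,-.112,.075,0,0,.016],[-.368,-.093,.075,0,0,.017],[-.372,-.073,.075,0,0,.017],[.002,-.019,.375,0,0,0]]
ROWS 4 [[.001,-.018,.375,0,0,0],[0,0,.111,0,0,0],[0,0,.111,0,0,0],[0,0,.111,0,0,0]]
```

>>> drive_tool --series '[[[-0.293, -0.267, 0.002, 0, 0, 0.02], [-0.31, -0.248, 0.002, 0, 0, 0.02], [-0.324, -0.228, 0.002, 0, 0, 0.02], [-0.338, -0.208, 0.003, 0, 0, 0.02], [-0.351, -0.185, 0.002, 0, 0, 0.02], [-0.361, -0.164, 0.002, 0, 0, 0.02], [-0.371, -0.14, 0.002, 0, 0, 0.02], [-0.379, -0.117, 0.002, 0, 0, 0.02], [-0.386, -0.092, 0.002, 0, 0, 0.02], [-0.298, -0.234, 0.075, 0, 0, 0.017], [-0.311, -0.219, 0.075, 0, 0, 0.016], [-0.321, -0.202, 0.075, 0, 0, 0.017], [-0.331, -0.185, 0.075, 0, 0, 0.017], [-0.341, -0.167, 0.075, 0, 0, 0.016], [-0.349, -0.149, 0.075, 0, 0, 0.017], [-0.356, -0.131, 0.075, 0, 0, 0.017], [-0.362, -0.112, 0.075, 0, 0, 0.016], [-0.368, -0.093, 0.075, 0, 0, 0.017], [-0.372, -0.073, 0.075, 0, 0, 0.017], [0, 0, 0, 0, 0, 0]]]' --jaw 0.0

```text
clock: 4.0
tcp_pos: [0.3827, -0.3077, 0.1493]
orientation: [0.0, 0.671, 0.742, -0.0]
wrist_force: [-0.2, 0.3, 0.6]
finger_gap: 0.0424
grip_force: 0.0
```

>>> drive_tool --series '[[[0.026, -0.032, 0.4, 0, 0, 0], [0, 0, 0.35, 0, 0, 0], [0, 0, 0.15, 0, 0, 0], [0, 0, 0.1, 0, 0, 0], [0, 0, 0.077, 0, 0, 0], [0, 0, 0, 0, 0, 0]]]'

```text
clock: 4.75
tcp_pos: [0.3789, -0.302, 0.0207]
orientation: [-0.0, 0.669, 0.743, 0.0]
wrist_force: [-0.6, 0.3, -0.3]
finger_gap: 0.0428
grip_force: 0.0
```

>>> drive_tool --series '[[[0, 0, 0, 0, 0, 0], [0, 0, 0, 0, 0, 0], [0, 0, 0, 0, 0, 0], [0, 0, 0, 0, 0, 0], [0, 0, 0, 0, 0, 0]]]' --jaw -1 --grip_force 90

```text
clock: 5.38
tcp_pos: [0.3793, -0.3027, 0.0218]
orientation: [0.001, 0.669, 0.743, -0.0]
wrist_force: [-0.6, 0.4, 5.9]
finger_gap: 0.0177
grip_force: 88.6
```

```bash
python3 - <<'E'
from h import *
p,R=pose();print(p)
up_=(p[0],p[1],.14)
yaw=-.115;d=np.array([np.cos(yaw),np.sin(yaw)]);n=np.array([-d[1],d[0]])
# grasp offset along tool x: grasp point at tool x ~ -5mm -> tip 95 mm ahead, blade height = tcp z -.005
slot=np.array([.545,-.105])-.075*d
print("slot",slot)
pre=slot-d*.125
plan([(up_,None),((*pre,.14),down(yaw+np.pi))])
E
```

```text
[ 0.37934978 -0.30270201  0.0218378 ]
slot [ 0.47049539 -0.096394  ]
ROWS 12 [[0,0,-.328,0,0,0],[-.001,.001,-.328,0,0,0],[0,0,-.329,0,0,0],[.206,-.009,0,0,0,-.048],[.206,.022,0,0,0,-.048],[.2,.052,-.001,0,0,-.047],[.189,.081,0,0,0,-.048],[.176,.109,0,0,0,-.048],[.157,.134,0,0,0,-.048],[.135,.157,-.001,0,0,-.048],[.11,.174,0,0,0,-.048],[.083,.19,0,0,0,-.047]]
```

>>> drive_tool --series '[[[0, 0, -0.328, 0, 0, 0], [-0.001, 0.001, -0.328, 0, 0, 0], [0, 0, -0.329, 0, 0, 0], [0.206, -0.009, 0, 0, 0, -0.048], [0.206, 0.022, 0, 0, 0, -0.048], [0.2, 0.052, -0.001, 0, 0, -0.047], [0.189, 0.081, 0, 0, 0, -0.048], [0.176, 0.109, 0, 0, 0, -0.048], [0.157, 0.134, 0, 0, 0, -0.048], [0.135, 0.157, -0.001, 0, 0, -0.048], [0.11, 0.174, 0, 0, 0, -0.048], [0.083, 0.19, 0, 0, 0, -0.047], [0, 0, 0, 0, 0, 0]]]'

```text
clock: 7.0
tcp_pos: [0.3455, -0.0806, 0.1394]
orientation: [0.0, 0.057, 0.998, 0.0]
wrist_force: [0.2, -0.9, -0.9]
finger_gap: 0.0178
grip_force: 88.3
```

```bash
python3 - <<'E'
from h import *
print(pose()[0],pose()[1].as_rotvec())
o=pic("1")
a=o["top"][170:330,240:400];b=o["scene"][100:260,170:330]
cv2.imwrite("pics/a1.png",np.hstack([cv2.resize(x,(400,400),interpolation=cv2.INTER_CUBIC) for x in(a,b)])[:,:,::-1])
E
```

```text
[ 0.34548888 -0.08057636  0.13938082] [1.79683824e-01 3.13633853e+00 1.39187102e-04]
```

View pics/a1.png

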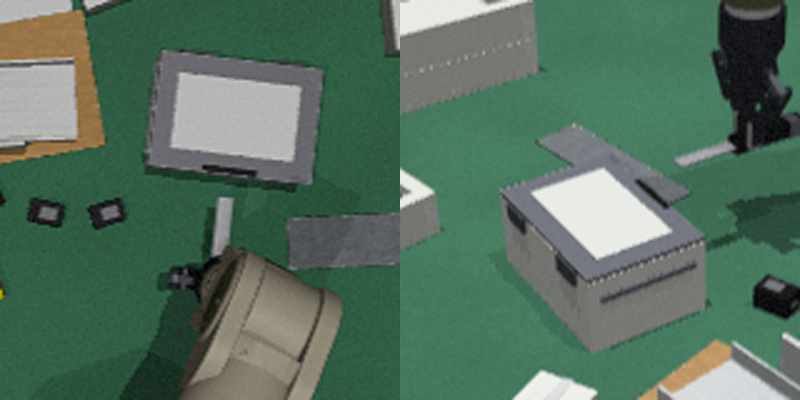

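```bash
cat >> h.py <<'E'
def tri(a,b):
    P=[np.array(CAM[c]["intrinsics"])@np.c_[CAM[c]["R"],CAM[c]["t"]] for c in("top","scene")]
    X=cv2.triangulatePoints(P[0],P[1],np.array(a,float).reshape(2,1),np.array(b,float).reshape(2,1));return (X[:3]/X[3]).ravel()
E
python3 - <<'E'
from h import *
X=tri((330.2,249.4),(280.5,164.2));print("tip",X,"tcp->tip",X-pose()[0])
for z in(.13,.137,.144): print(z,back("top",(330.2,249.4),z))
yaw=-.115;d=np.array([np.cos(yaw),np.sin(yaw)]);slot=np.array([.545,-.105])-.075*d
pr=slot-.125*d
for a in(.130,.06): print(slot-a*d)
p,R=pose()
q=plan([((*(slot-.13*d),.0935),down(yaw+np.pi),30),((*(slot-.065*d),.0935),None,15)])
E
```

```text
tip [ 0.4422467  -0.09266732  0.13730596] tcp->tip [ 0.09575613 -0.01059856 -0.00225956]
0.13 [ 0.43968702 -0.09140674  0.13      ]
0.137 [ 0.4398126  -0.09064183  0.137     ]
0.144 [ 0.43993818 -0.08987692  0.144     ]
[ 0.34135407 -0.08147693]
[ 0.4108917 -0.0895092]
ROWS 7 [[.022,0,.192,0,0,0],[.022,0,.192,0,0,-.001],[-.108,0,0,0,0,0],[-.109,0,0,0,0,0],[-.108,0,0,0,0,0],[-.109,0,0,0,0,0],[-.108,0,.001,0,0,0]]
```

>>> drive_tool --series '[[[0.022, 0, 0.192, 0, 0, 0], [0.022, 0, 0.192, 0, 0, -0.001], [-0.108, 0, 0, 0, 0, 0], [-0.109, 0, 0, 0, 0, 0], [-0.108, 0, 0, 0, 0, 0], [0, 0, 0, 0, 0, 0]]]'

```text
clock: 7.85
tcp_pos: [0.3816, -0.0861, 0.0938]
orientation: [0.001, 0.056, 0.998, -0.0]
wrist_force: [-0.6, 0.2, -0.6]
finger_gap: 0.018
grip_force: 88.3
```

>>> drive_tool --series '[[[-0.109, 0, 0, 0, 0, 0], [-0.108, 0, 0, 0, 0, 0], [0, 0, 0, 0, 0, 0]]]'

```text
clock: 8.22
tcp_pos: [0.4068, -0.0887, 0.0933]
orientation: [0.001, 0.056, 0.998, -0.0]
wrist_force: [0.2, 0.8, -1.6]
finger_gap: 0.0176
grip_force: 88.3
```

```bash
python3 - <<'E'
from h import *
print(pose()[0],env.get_state()["wrist_force"])
o=pic("2")
a=o["top"][170:330,240:400];b=o["scene"][100:260,170:330]
cv2.imwrite("pics/a2.png",np.hstack([cv2.resize(x,(400,400),interpolation=cv2.INTER_CUBIC) for x in(a,b)])[:,:,::-1])
E
```

```text
[ 0.40679757 -0.08872358  0.0932867 ] [ 0.22317704  0.76713808 -1.60947166]
```

View pics/a2.png

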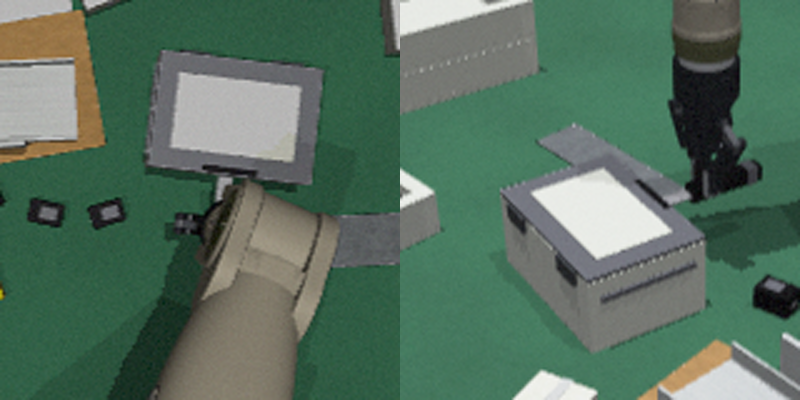

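```bash
python3 - <<'E'
from h import *
yaw=-.115;d=np.array([np.cos(yaw),np.sin(yaw)]);slot=np.array([.545,-.105])-.075*d
p,R=pose();s=(p[:2]-slot)@d;r=.15-(s+.096);print(s,r)
off=p[:2]-slot-s*d
def pt(t): 
    c=slot+off+d*(.15-r*np.cos(t)-.096);return (*c,.095+.0015+r*np.sin(t)+.0045)
S=plan([(pt(t),None,50) for t in np.arange(0,.31,.06)])
plan([(pt(t),None,50) for t in np.arange(.36,1.53,.06)],S)
E
```

```text
-0.06577830360642639 0.11977830360642638
ROWS 6 [[0,0,-.067,0,0,0],[-.002,0,-.06,0,0,0],[-.005,0,-.06,0,0,0],[-.009,0,-.059,0,0,0],[-.012,0,-.058,0,0,0],[-.016,0,-.058,0,0,0]]
ROWS 20 [[-.02,0,-.057,0,0,0],[-.022,0,-.055,0,0,0],[-.026,0,-.054,0,0,0],[-.03,0,-.052,0,0,0],[-.032,0,-.051,0,0,0],[-.035,0,-.048,0,0,0],[-.038,0,-.046,0,0,0],[-.041,0,-.044,0,0,0],[-.043,-.001,-.042,0,0,0],[-.046,0,-.038,0,0,0],[-.048,0,-.036,0,0,0],[-.05,0,-.033,0,0,0],[-.052,0,-.03,0,0,0],[-.054,0,-.026,0,0,0],[-.055,0,-.024,0,0,0],[-.056,0,-.02,0,0,0],[-.058,0,-.017,0,0,0],[-.058,-.001,-.013,0,0,0],[-.059,0,-.009,0,0,0],[-.06,0,-.006,0,0,0]]
```

>>> drive_tool --series '[[[0, 0, -0.067, 0, 0, 0], [-0.002, 0, -0.06, 0, 0, 0], [-0.005, 0, -0.06, 0, 0, 0], [-0.009, 0, -0.059, 0, 0, 0], [-0.012, 0, -0.058, 0, 0, 0], [-0.016, 0, -0.058, 0, 0, 0], [0, 0, 0, 0, 0, 0], [0, 0, 0, 0, 0, 0]]]'

```text
clock: 9.32
tcp_pos: [0.4116, -0.0893, 0.1369]
orientation: [0.001, 0.056, 0.998, -0.0]
wrist_force: [-0.3, 0.0, -0.9]
finger_gap: 0.018
grip_force: 88.3
```

>>> drive_tool --series '[[[-0.02, 0, -0.057, 0, 0, 0], [-0.022, 0, -0.055, 0, 0, 0], [-0.026, 0, -0.054, 0, 0, 0], [-0.03, 0, -0.052, 0, 0, 0], [-0.032, 0, -0.051, 0, 0, 0], [-0.035, 0, -0.048, 0, 0, 0], [-0.038, 0, -0.046, 0, 0, 0], [-0.041, 0, -0.044, 0, 0, 0], [-0.043, -0.001, -0.042, 0, 0, 0], [-0.046, 0, -0.038, 0, 0, 0], [-0.048, 0, -0.036, 0, 0, 0], [-0.05, 0, -0.033, 0, 0, 0], [-0.052, 0, -0.03, 0, 0, 0]]]'

```text
clock: 10.95
tcp_pos: [0.4686, -0.0956, 0.2071]
orientation: [-0.0, 0.056, 0.998, 0.0]
wrist_force: [-0.6, 0.1, -2.2]
finger_gap: 0.0176
grip_force: 88.2
```

>>> drive_tool --series '[[[-0.054, 0, -0.026, 0, 0, 0], [-0.055, 0, -0.024, 0, 0, 0], [-0.056, 0, -0.02, 0, 0, 0], [-0.058, 0, -0.017, 0, 0, 0], [-0.058, -0.001, -0.013, 0, 0, 0], [-0.059, 0, -0.009, 0, 0, 0], [-0.06, 0, -0.006, 0, 0, 0], [0, 0, 0, 0, 0, 0], [0, 0, 0, 0, 0, 0]]]'

```text
clock: 12.08
tcp_pos: [0.5164, -0.1013, 0.221]
orientation: [0.001, 0.056, 0.998, -0.0]
wrist_force: [-1.2, -0.4, 0.0]
finger_gap: 0.0178
grip_force: 88.5
```

```bash
python3 - <<'E'
from h import *
print(pose()[0],env.get_state()["wrist_force"])
o=pic("3")
a=o["top"][170:330,240:400];b=o["scene"][80:240,170:330]
cv2.imwrite("pics/a3.png",np.hstack([cv2.resize(x,(400,400),interpolation=cv2.INTER_CUBIC) for x in(a,b)])[:,:,::-1])
E
```

```text
[ 0.51636718 -0.10132864  0.22096337] [-1.21103666 -0.40005853  0.0463468 ]
```

View pics/a3.png

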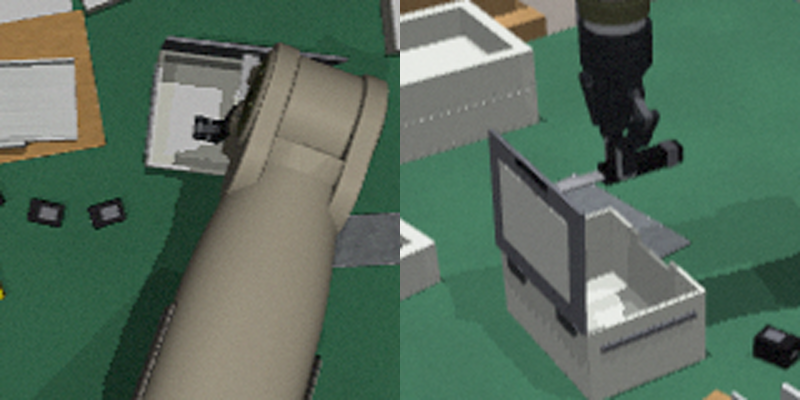

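```bash
python3 - <<'E'
from h import *
p,R=pose();d=np.array([np.cos(-.115),np.sin(-.115)])
b=p.copy();b[:2]+=.008*d
a=p.copy();a[:2]-=.13*d
S=plan([(b,None,4),(a,None)])
R2=down(2*np.arctan2(.743,.669))
S=plan([((.3793,-.3027,.13),R2),((.3793,-.3027,.05),R2,30),((.3793,-.3027,.024),R2,13)],S)
E
```

```text
ROWS 6 [[-.022,0,0,0,0,0],[-.022,0,0,0,0,0],[-.023,0,0,0,0,0],[.383,.001,0,0,0,0],[.384,0,-.001,0,0,0],[.383,.001,0,0,0,0]]
ROWS 15 [[-.015,-.2,.084,0,0,.048],[-.046,-.195,.085,0,0,.048],[-.074,-.186,.084,0,0,.048],[-.101,-.173,.084,0,0,.047],[-.126,-.156,.084,0,0,.048],[-.147,-.136,.085,0,0,.048],[-.167,-.112,.084,0,0,.048],[-.181,-.086,.084,0,0,.048],[-.192,-.057,.085,0,0,.048],[0,0,.222,0,0,0],[0,0,.222,0,0,0],[.001,-.001,.222,0,0,0],[0,0,.072,0,0,0],[0,0,.073,0,0,0],[0,0,.072,0,0,0]]
```

>>> drive_tool --series '[[[-0.022, 0, 0, 0, 0, 0], [-0.022, 0, 0, 0, 0, 0], [-0.023, 0, 0, 0, 0, 0], [0, 0, 0, 0, 0, 0], [0, 0, 0, 0, 0, 0], [0.383, 0.001, 0, 0, 0, 0], [0.384, 0, -0.001, 0, 0, 0], [0.383, 0.001, 0, 0, 0, 0], [0, 0, 0, 0, 0, 0]]]'

```text
clock: 13.3
tcp_pos: [0.3839, -0.0853, 0.2207]
orientation: [-0.001, 0.057, 0.998, 0.0]
wrist_force: [1.0, -1.4, -0.6]
finger_gap: 0.018
grip_force: 88.5
```

>>> drive_tool --series '[[[-0.015, -0.2, 0.084, 0, 0, 0.048], [-0.046, -0.195, 0.085, 0, 0, 0.048], [-0.074, -0.186, 0.084, 0, 0, 0.048], [-0.101, -0.173, 0.084, 0, 0, 0.047], [-0.126, -0.156, 0.084, 0, 0, 0.048], [-0.147, -0.136, 0.085, 0, 0, 0.048], [-0.167, -0.112, 0.084, 0, 0, 0.048], [-0.181, -0.086, 0.084, 0, 0, 0.048], [-0.192, -0.057, 0.085, 0, 0, 0.048], [0, 0, 0.222, 0, 0, 0], [0, 0, 0.222, 0, 0, 0], [0.001, -0.001, 0.222, 0, 0, 0], [0, 0, 0, 0, 0, 0], [0, 0, 0, 0, 0, 0]]]'

```text
clock: 15.05
tcp_pos: [0.3797, -0.3032, 0.0505]
orientation: [0.001, 0.669, 0.743, 0.0]
wrist_force: [-0.3, -0.3, -0.3]
finger_gap: 0.0175
grip_force: 88.5
```

>>> drive_tool --series '[[[0, 0, 0.08, 0, 0, 0], [0, 0, 0.07, 0, 0, 0], [0, 0, 0.05, 0, 0, 0], [0, 0, 0.025, 0, 0, 0], [0, 0, 0, 0, 0, 0]]]'

```text
clock: 15.68
tcp_pos: [0.3788, -0.3023, 0.0225]
orientation: [-0.0, 0.669, 0.743, 0.0]
wrist_force: [1.1, -0.0, -0.7]
finger_gap: 0.0177
grip_force: 88.5
```

>>> drive_tool --series '[[[0, 0, 0, 0, 0, 0], [0, 0, 0, 0, 0, 0], [0, 0, 0, 0, 0, 0], [0, 0, -0.1, 0, 0, 0], [0, 0, -0.3, 0, 0, 0], [0, 0, -0.4, 0, 0, 0], [0.0, -0.2, -0.3, 0, 0, 0], [0, 0, -0.2, 0, 0, 0], [0.35, -0.05, 0, 0, 0, 0], [0.35, -0.05, 0, 0, 0, 0]]]' --jaw 0

```text
clock: 16.92
tcp_pos: [0.3343, -0.2223, 0.18]
orientation: [0.001, 0.67, 0.742, 0.0]
wrist_force: [0.4, 1.1, 0.5]
finger_gap: 0.0426
grip_force: 0.0
```

```bash
python3 - <<'E'
from h import *
print(pose()[0])
o=pic("4")
a=o["top"][170:330,240:440];b=o["scene"][80:280,200:450]
cv2.imwrite("pics/a4.png",np.hstack([cv2.resize(x,(400,320),interpolation=cv2.INTER_CUBIC) for x in(a,b)])[:,:,::-1])
ng={c:clean(nongreen(o[c])) for c in CAM}
# bricks: isolated components near a predicted place
for i,(x,y,t) in enumerate([(.419,.321,-1.14),(.435,.22,-1.1),(.418,.139,-1.76),(.418,.056,-1.29)]):
    ms={}
    for c in CAM:
        m=o[c].max(2)<70
        m=clean(m,5);n,l,st,ce=cv2.connectedComponentsWithStats(m)
        u=proj(c,[[x,y,.02]])[0];k=[j for j in range(1,n) if 40<st[j,4]<500]
        j=min(k,key=lambda j:np.hypot(*(ce[j]-u)));ms[c]=cv2.dilate((l==j).astype(np.uint8),np.ones((1,1)));print(c,st[j,4],np.round(ce[j]-u,1),end=" ")
    for cs in(["top"],["top","scene"]):
        f=min((fit(BRICK,{c:ms[c] for c in cs},[x,y,t+s]) for s in(-.4,0,.4)),key=lambda r:r[1]);print(i,cs,f[0].round(4),round(f[1],3))
E
```

```text
[ 0.33428975 -0.22228534  0.18003402]
top 150 [-0.4  0. ] scene 272 [-0.5  1.5] 0 ['top'] [ 0.4188  0.3226 -1.1707] 0.093
0 ['top', 'scene'] [ 0.4191  0.3214 -1.141 ] 0.367
top 143 [-0.3  0.3] scene 282 [-0.3  0.8] 1 ['top'] [ 0.434   0.2212 -1.0852] 0.084
1 ['top', 'scene'] [ 0.4345  0.2201 -1.096 ] 0.234
top 144 [-0.  -0.1] scene 491 [-10.9  -6.2] 2 ['top'] [ 0.4182  0.1392 -1.7508] 0.086
2 ['top', 'scene'] [ 0.4183  0.1384 -1.7501] 0.428
top 141 [-0.1 -0. ] scene 491 [9.3 7.9] 3 ['top'] [ 0.418   0.056  -1.2542] 0.089
3 ['top', 'scene'] [ 0.4185  0.0554 -1.2553] 0.432
```

View pics/a4.png

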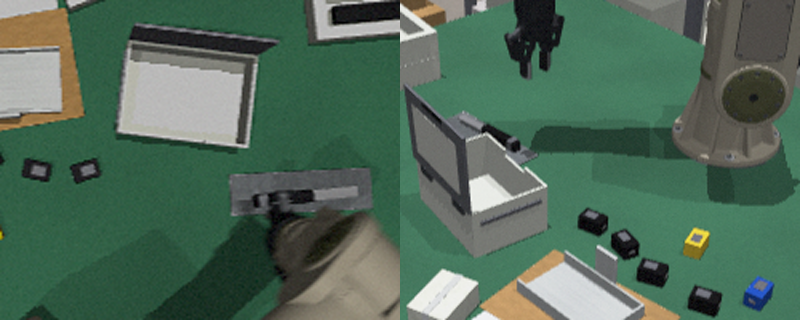

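```bash
cat >> h.py <<'E'
def tray_fit(o,p0=(.567,.188,-1.59),z=.002,cs=("top",)):
    ms={}
    for c in cs:
        r,g,b=chan(o[c]);m=(abs(r-b)<30)&(g-r<13)&(g>60)
        ms[c]=m.astype(np.uint8)
        q=ren(c,up([cub(-.1,.1,-.072,.065,0,.08)],z),p0,(0,0,560,420))>0;ms[c]=clean(ms[c]*q,5)
    return min((fit(up(TRAY,z),ms,[p0[0],p0[1],p0[2]+s],pad=4) for s in(-.05,.05)),key=lambda r:r[1])
def bricks(o,preds,c="top"):
    m=clean(o[c].max(2)<70,5);n,l,st,ce=cv2.connectedComponentsWithStats(m);out=[]
    for x,y,t in preds:
        u=proj(c,[[x,y,.02]])[0];k=[j for j in range(1,n) if 90<st[j,4]<220]
        if not k: out.append(None);continue
        j=min(k,key=lambda j:np.hypot(*(ce[j]-u)))
        b=back(c,ce[j],.02)
        f=min((fit(BRICK,{c:(l==j).astype(np.uint8)},[b[0],b[1],t+s]) for s in(-.5,0,.5)),key=lambda r:r[1]);out.append((f[0].round(4).tolist(),round(f[1],3)))
    return out
B0=[(.4188,.3226,-1.17),(.434,.2212,-1.085),(.4182,.1392,-1.751),(.418,.056,-1.254)]
def frame(T,x,y):
    c,s=np.cos(T[2]),np.sin(T[2]);return np.array([T[0]+c*x-s*y,T[1]+s*x+c*y])
E
python3 - <<'E'
from h import *
o=pic()
T,f=tray_fit(o);print(T,f,tray_fit(o,cs=("top","scene")))
m=clean(abs(o["top"][...,0].astype(int)-o["top"][...,2])>55);q=ren("top",[cub(-.15,.15,-.11,.11,0,.01)],(.578,.2,-1.45),(0,0,560,420))>0
print("traymat",fit([cub(-.13,.13,-.095,.095,0,.002)],{"top":clean((ren("top",[cub(-.08,.08,-.05,.05,0,.02)],T,(0,0,560,420))>0)|((m>0)&q),7)},(.578,.2,-1.4)))
B=bricks(o,B0);print(B)
b=B[3][0];R=down(b[2]+np.pi)
S=plan([((.36,-.08,.18),down(1.8)),((b[0],b[1],.11),R),((b[0],b[1],.017),R,30)])
E
```

```text
[ 0.5675325   0.19054645 -1.52090753] 0.026854030501089324 (array([ 0.56762722,  0.18833932, -1.5094203 ]), np.float64(0.09826663910107145))
traymat (array([ 0.58037187,  0.20390631, -1.39358289]), np.float64(0.02348110258596192))
[([0.4189, 0.3229, -1.1296], np.float64(0.092)), ([0.4339, 0.2214, -1.0993], np.float64(0.079)), ([0.4181, 0.1393, -1.7599], np.float64(0.313)), ([0.4181, 0.0563, -1.2499], np.float64(0.083))]
ROWS 11 [[.387,.112,-.001,0,0,-.013],[.381,.127,-.001,0,0,-.013],[.376,.142,-.002,0,.001,-.014],[.249,.183,.146,0,0,-.007],[.244,.188,.147,0,0,-.007],[.241,.193,.146,0,0,-.008],[.235,.2,.147,0,0,-.007],[0,0,.194,0,0,0],[0,-.001,.193,0,0,0],[0,0,.194,0,0,0],[-.001,0,.194,0,0,0]]
```

```bash
cat >> h.py <<'E'
T0=(.5675,.1895,-1.515)
SL=[(-.040,.02),(-.005,-.02),(.030,.02),(.062,-.02)]
def cycle(b,sl,T=T0,S=None,nxt=None):
    """after grip: lift, to tray, lower; then after release: lift, approach next"""
    q=frame(T,*sl);R=down(T[2]+np.pi/2+np.pi) ;Rb=down(b[2]+np.pi)
    S=plan([((b[0],b[1],.10),Rb,40),((*q,.11),R),((*q,.055),R,40),((*q,.025),R,15)],S)
    W=[((*q,.10),R,40)]
    if nxt is not None: n=down(nxt[2]+np.pi);W+=[((nxt[0],nxt[1],.10),n),((nxt[0],nxt[1],.017),n,30)]
    return plan(W,S)
E
python3 - <<'E'
from h import *
b=(.4181,.0563,-1.25)
cycle(b,SL[3],S=(np.array([b[0],b[1],.017]),down(b[2]+np.pi)),nxt=(.4181,.1393,-1.76))
E
```

```text
ROWS 17 [[0,0,-.231,0,0,0],[0,0,-.23,0,0,0],[0,0,-.231,0,0,0],[.023,.137,-.009,0,0,-.046],[.003,.139,-.009,0,0,-.046],[-.018,.138,-.01,0,0,-.047],[-.037,.135,-.009,0,0,-.046],[-.056,.127,-.009,0,0,-.046],[-.074,.118,-.009,0,0,-.046],[-.09,.106,-.01,0,0,-.046],[-.105,.091,-.009,0,0,-.046],[-.116,.076,-.009,0,0,-.047],[0,0,.229,0,0,0],[0,0,.229,0,0,0],[0,0,.083,0,0,0],[0,0,.084,0,0,0],[0,0,.083,0,0,0]]
ROWS 17 [[0,0,-.312,0,0,0],[0,0,-.313,0,0,0],[.092,.014,0,0,0,.048],[.092,0,0,0,0,.048],[.092,-.013,0,0,0,.049],[.088,-.028,0,0,0,.048],[.084,-.04,0,0,0,.048],[.076,-.053,0,0,0,.048],[.068,-.064,0,0,0,.048],[.057,-.072,0,0,0,.049],[.045,-.081,0,0,0,.048],[.033,-.087,0,0,0,.048],[.019,-.091,0,0,0,.048],[.006,-.092,0,0,0,.048],[0,0,.231,0,0,0],[0,0,.23,0,0,0],[0,0,.231,0,0,0]]
```

>>> drive_tool --series '[[[0.387, 0.112, -0.001, 0, 0, -0.013], [0.381, 0.127, -0.001, 0, 0, -0.013], [0.376, 0.142, -0.002, 0, 0.001, -0.014], [0.249, 0.183, 0.146, 0, 0, -0.007], [0.244, 0.188, 0.147, 0, 0, -0.007], [0.241, 0.193, 0.146, 0, 0, -0.008], [0.235, 0.2, 0.147, 0, 0, -0.007], [0, 0, 0.194, 0, 0, 0], [0, -0.001, 0.193, 0, 0, 0], [0, 0, 0.194, 0, 0, 0], [-0.001, 0, 0.194, 0, 0, 0], [0, 0, 0, 0, 0, 0]]]' --jaw 0.3

```text
clock: 18.62
tcp_pos: [0.4177, 0.0559, 0.0152]
orientation: [-0.002, 0.585, 0.811, 0.0]
wrist_force: [0.8, 0.3, 0.5]
finger_gap: 0.0555
grip_force: 0.0
```

>>> drive_tool --series '[[[0, 0, 0, 0, 0, 0], [0, 0, 0, 0, 0, 0], [0, 0, 0, 0, 0, 0], [0, 0, 0, 0, 0, 0]]]' --jaw -1 --grip_force 40

```text
clock: 19.12
tcp_pos: [0.4193, 0.0562, 0.0174]
orientation: [0.0, 0.585, 0.811, 0.002]
wrist_force: [0.3, -0.5, 6.1]
finger_gap: 0.0292
grip_force: 40.6
```

>>> drive_tool --series '[[[0, 0, -0.231, 0, 0, 0], [0, 0, -0.23, 0, 0, 0], [0, 0, -0.231, 0, 0, 0], [0.023, 0.137, -0.009, 0, 0, -0.046], [0.003, 0.139, -0.009, 0, 0, -0.046], [-0.018, 0.138, -0.01, 0, 0, -0.047], [-0.037, 0.135, -0.009, 0, 0, -0.046], [-0.056, 0.127, -0.009, 0, 0, -0.046], [-0.074, 0.118, -0.009, 0, 0, -0.046], [-0.09, 0.106, -0.01, 0, 0, -0.046], [-0.105, 0.091, -0.009, 0, 0, -0.046], [-0.116, 0.076, -0.009, 0, 0, -0.047], [0, 0, 0.229, 0, 0, 0], [0, 0, 0.229, 0, 0, 0], [0, 0, 0.083, 0, 0, 0], [0, 0, 0.084, 0, 0, 0], [0, 0, 0.083, 0, 0, 0], [0, 0, 0, 0, 0, 0]]]'

```text
clock: 21.38
tcp_pos: [0.5505, 0.1264, 0.0242]
orientation: [-0.001, -0.028, 1.0, 0.002]
wrist_force: [0.5, 0.0, -1.2]
finger_gap: 0.0291
grip_force: 39.7
```

>>> drive_tool --series '[[[0, 0, 0, 0, 0, 0], [0, 0, 0, 0, 0, 0], [0, 0, -0.312, 0, 0, 0], [0, 0, -0.313, 0, 0, 0], [0.092, 0.014, 0, 0, 0, 0.048], [0.092, 0, 0, 0, 0, 0.048], [0.092, -0.013, 0, 0, 0, 0.049], [0.088, -0.028, 0, 0, 0, 0.048], [0.084, -0.04, 0, 0, 0, 0.048], [0.076, -0.053, 0, 0, 0, 0.048], [0.068, -0.064, 0, 0, 0, 0.048], [0.057, -0.072, 0, 0, 0, 0.049], [0.045, -0.081, 0, 0, 0, 0.048], [0.033, -0.087, 0, 0, 0, 0.048], [0.019, -0.091, 0, 0, 0, 0.048], [0.006, -0.092, 0, 0, 0, 0.048], [0, 0, 0, 0, 0, 0]]]' --jaw 0.1

```text
clock: 23.5
tcp_pos: [0.4176, 0.1392, 0.1001]
orientation: [-0.001, 0.77, 0.638, 0.001]
wrist_force: [0.3, -0.9, 0.3]
finger_gap: 0.0471
grip_force: 0.0
```

```bash
python3 - <<'E'
from h import *
o=pic("5");print(pose()[0])
print(tray_fit(o,T0))
print(bricks(o,[*B0[:2],B0[2]]))
a=o["top"][170:310,180:340];b=o["scene"][180:320,270:430]
cv2.imwrite("pics/a5.png",np.hstack([cv2.resize(x,(400,350),interpolation=cv2.INTER_CUBIC) for x in(a,b)])[:,:,::-1])
E
```

```text
[0.41872517 0.13922815 0.10012358]
(array([ 0.5673625 ,  0.19069137, -1.52581254]), np.float64(0.05180294339958205))
[([0.4189, 0.3225, -1.1512], np.float64(0.099)), ([0.4814, 0.1281, -1.3881], np.float64(0.82)), ([0.479, 0.1275, -1.5961], np.float64(0.893))]
```

View pics/a5.png

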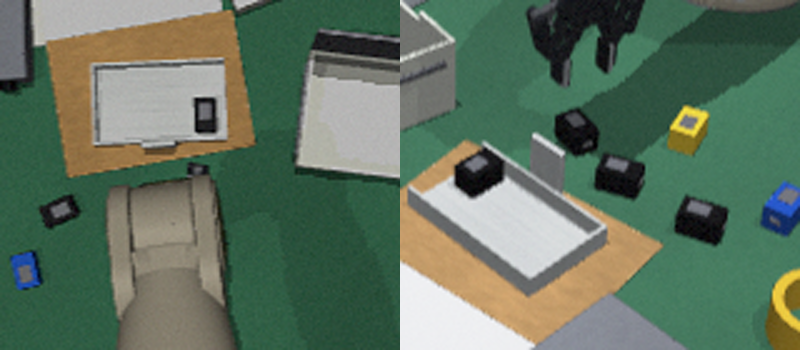

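```bash
python3 - <<'E'
from h import *
b=(.4181,.1393,-1.757);c=(.434,.2213,-1.092);e=(.4189,.3226,-1.15)
st=lambda b:(np.array([b[0],b[1],.017]),down(b[2]+np.pi))
plan([((b[0],b[1],.017),down(b[2]+np.pi),30)])
cycle(b,SL[2],S=st(b),nxt=c);print()
cycle(c,SL[1],S=st(c),nxt=e)
E
```

```text
ROWS 3 [[-.001,-.002,.231,0,0,0],[-.001,-.002,.231,0,-.001,0],[0,-.001,.231,0,0,0]]
ROWS 20 [[0,0,-.231,0,0,0],[0,0,-.23,0,0,0],[0,0,-.231,0,0,0],[.037,.114,-.007,0,0,-.048],[.019,.118,-.007,0,0,-.048],[.001,.12,-.007,0,0,-.048],[-.017,.118,-.007,0,0,-.048],[-.035,.115,-.007,0,0,-.048],[-.051,.108,-.006,0,0,-.049],[-.067,.099,-.007,0,0,-.048],[-.082,.088,-.007,0,0,-.048],[-.093,.074,-.007,0,0,-.048],[-.104,.06,-.007,0,0,-.048],[-.112,.043,-.007,0,0,-.048],[-.117,.026,-.007,0,0,-.048],[0,0,.229,0,0,0],[0,0,.229,0,0,0],[0,0,.083,0,0,0],[0,0,.084,0,0,0],[0,0,.083,0,0,0]]
ROWS 13 [[0,0,-.312,0,0,0],[0,0,-.313,0,0,0],[.158,.072,0,0,0,.046],[.167,.049,0,0,0,.045],[.171,.024,0,0,0,.046],[.174,0,0,0,0,.046],[.172,-.025,0,0,0,.045],[.166,-.05,0,0,0,.046],[.157,-.072,0,0,0,.046],[.146,-.095,0,0,0,.045],[0,0,.231,0,0,0],[0,0,.23,0,0,0],[0,0,.231,0,0,0]]

ROWS 16 [[0,0,-.231,0,0,0],[0,0,-.23,0,0,0],[0,0,-.231,0,0,0],[-.08,.091,-.01,0,0,-.046],[-.093,.079,-.011,0,0,-.045],[-.102,.065,-.01,0,0,-.046],[-.111,.05,-.01,0,0,-.046],[-.117,.033,-.011,0,0,-.045],[-.121,.016,-.01,0,0,-.046],[-.121,-.001,-.011,0,0,-.046],[-.12,-.019,-.01,0,0,-.045],[0,0,.229,0,0,0],[0,0,.229,0,0,0],[0,0,.083,0,0,0],[0,0,.084,0,0,0],[0,0,.083,0,0,0]]
ROWS 13 [[0,0,-.312,0,0,0],[0,0,-.313,0,0,0],[.126,.142,0,0,0,.048],[.146,.121,0,0,0,.048],[.163,.098,0,0,0,.048],[.175,.072,0,0,0,.048],[.184,.045,0,0,0,.048],[.189,.017,0,0,0,.048],[.19,-.012,0,0,0,.048],[.185,-.04,0,0,0,.047],[0,0,.231,0,0,0],[0,0,.23,0,0,0],[0,0,.231,0,0,0]]
```

>>> drive_tool --series '[[[-0.001, -0.002, 0.231, 0, 0, 0], [-0.001, -0.002, 0.231, 0, -0.001, 0], [0, -0.001, 0.231, 0, 0, 0], [0, 0, 0, 0, 0, 0]]]' --jaw 0.3

```text
clock: 24.1
tcp_pos: [0.4161, 0.1389, 0.0151]
orientation: [-0.001, 0.77, 0.638, -0.002]
wrist_force: [0.2, 0.7, -0.4]
finger_gap: 0.0555
grip_force: 0.0
```

>>> drive_tool --series '[[[0, 0, 0, 0, 0, 0], [0, 0, 0, 0, 0, 0], [0, 0, 0, 0, 0, 0], [0, 0, 0, 0, 0, 0]]]' --jaw -1

```text
clock: 24.6
tcp_pos: [0.4188, 0.1394, 0.0178]
orientation: [0.0, 0.77, 0.638, 0.001]
wrist_force: [-0.1, -1.4, 5.2]
finger_gap: 0.0291
grip_force: 41.0
```

>>> drive_tool --series '[[[0, 0, -0.231, 0, 0, 0], [0, 0, -0.23, 0, 0, 0], [0, 0, -0.231, 0, 0, 0], [0.037, 0.114, -0.007, 0, 0, -0.048], [0.019, 0.118, -0.007, 0, 0, -0.048], [0.001, 0.12, -0.007, 0, 0, -0.048], [-0.017, 0.118, -0.007, 0, 0, -0.048], [-0.035, 0.115, -0.007, 0, 0, -0.048], [-0.051, 0.108, -0.006, 0, 0, -0.049], [-0.067, 0.099, -0.007, 0, 0, -0.048], [-0.082, 0.088, -0.007, 0, 0, -0.048], [-0.093, 0.074, -0.007, 0, 0, -0.048], [-0.104, 0.06, -0.007, 0, 0, -0.048], [-0.112, 0.043, -0.007, 0, 0, -0.048], [-0.117, 0.026, -0.007, 0, 0, -0.048], [0, 0, 0.229, 0, 0, 0], [0, 0, 0.229, 0, 0, 0], [0, 0, 0.083, 0, 0, 0], [0, 0, 0.084, 0, 0, 0], [0, 0, 0.083, 0, 0, 0]]]'

```text
clock: 27.1
tcp_pos: [0.5892, 0.1603, 0.0247]
orientation: [0.0, -0.027, 1.0, 0.0]
wrist_force: [1.0, -0.8, 0.2]
finger_gap: 0.0294
grip_force: 40.1
```

>>> drive_tool --series '[[[0, 0, 0, 0, 0, 0], [0, 0, 0, 0, 0, 0], [0, 0, 0, 0, 0, 0], [0, 0, -0.312, 0, 0, 0], [0, 0, -0.313, 0, 0, 0], [0.158, 0.072, 0, 0, 0, 0.046], [0.167, 0.049, 0, 0, 0, 0.045], [0.171, 0.024, 0, 0, 0, 0.046], [0.174, 0, 0, 0, 0, 0.046], [0.172, -0.025, 0, 0, 0, 0.045], [0.166, -0.05, 0, 0, 0, 0.046], [0.157, -0.072, 0, 0, 0, 0.046], [0.146, -0.095, 0, 0, 0, 0.045], [0, 0, 0, 0, 0, 0]]]' --jaw 0.1

```text
clock: 28.85
tcp_pos: [0.4325, 0.2215, 0.1]
orientation: [-0.0, 0.519, 0.855, -0.0]
wrist_force: [0.3, -1.1, 0.8]
finger_gap: 0.0468
grip_force: 0.0
```

```bash
python3 - <<'E'
from h import *
o=pic("6");print(pose()[0])
for l in["brick1"]:
  for c in CAM: print(c,[(round(d["score"],2),np.round(d["location"]).tolist()) for d in models.silhouettes(l,c)])
a=o["top"][170:310,180:340];b=o["scene"][180:320,270:430]
cv2.imwrite("pics/a6.png",np.hstack([cv2.resize(x,(400,350),interpolation=cv2.INTER_CUBIC) for x in(a,b)])[:,:,::-1])
E
```

```text
[0.43432078 0.22134805 0.10010151]
top [(0.65, [147.0, 248.0]), (0.59, [187.0, 277.0]), (0.42, [251.0, 204.0])]
scene [(0.81, [391.0, 269.0]), (0.8, [300.0, 260.0]), (0.75, [422.0, 263.0]), (0.72, [304.0, 249.0]), (0.56, [358.0, 247.0]), (0.48, [386.0, 234.0])]
```

View pics/a6.png

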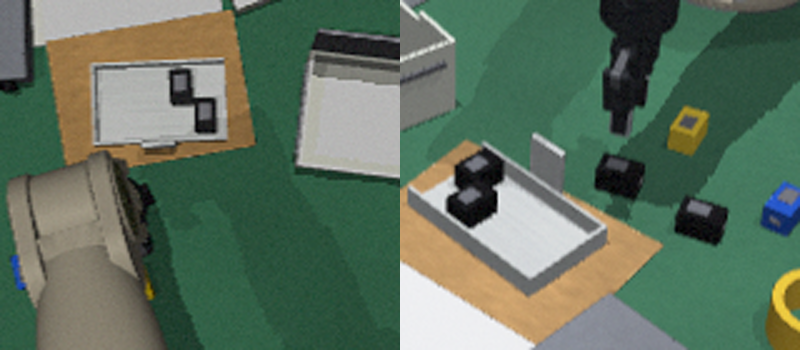

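>>> drive_tool --series '[[[0, 0, 0.231, 0, 0, 0], [0, 0, 0.23, 0, 0, 0], [0, 0, 0.231, 0, 0, 0], [0, 0, 0, 0, 0, 0]]]' --jaw 0.3

```text
clock: 29.55
tcp_pos: [0.4322, 0.2203, 0.0147]
orientation: [-0.002, 0.52, 0.854, -0.002]
wrist_force: [-0.4, 0.6, -0.0]
finger_gap: 0.0556
grip_force: 0.0
```

>>> drive_tool --series '[[[0, 0, 0, 0, 0, 0], [0, 0, 0, 0, 0, 0], [0, 0, 0, 0, 0, 0], [0, 0, 0, 0, 0, 0]]]' --jaw -1

```text
clock: 30.05
tcp_pos: [0.4348, 0.2215, 0.0178]
orientation: [0.001, 0.52, 0.854, 0.001]
wrist_force: [-0.1, -0.3, 6.5]
finger_gap: 0.0289
grip_force: 41.1
```

>>> drive_tool --series '[[[0, 0, -0.231, 0, 0, 0], [0, 0, -0.23, 0, 0, 0], [0, 0, -0.231, 0, 0, 0], [-0.08, 0.091, -0.01, 0, 0, -0.046], [-0.093, 0.079, -0.011, 0, 0, -0.045], [-0.102, 0.065, -0.01, 0, 0, -0.046], [-0.111, 0.05, -0.01, 0, 0, -0.046], [-0.117, 0.033, -0.011, 0, 0, -0.045], [-0.121, 0.016, -0.01, 0, 0, -0.046], [-0.121, -0.001, -0.011, 0, 0, -0.046], [-0.12, -0.019, -0.01, 0, 0, -0.045], [0, 0, 0.229, 0, 0, 0], [0, 0, 0.229, 0, 0, 0], [0, 0, 0.083, 0, 0, 0], [0, 0, 0.084, 0, 0, 0], [0, 0, 0.083, 0, 0, 0], [0, 0, 0, 0, 0, 0]]]'

```text
clock: 32.17
tcp_pos: [0.5463, 0.1931, 0.024]
orientation: [-0.001, -0.027, 1.0, -0.0]
wrist_force: [1.3, -0.1, -0.6]
finger_gap: 0.0292
grip_force: 40.2
```

>>> drive_tool --series '[[[0, 0, 0, 0, 0, 0], [0, 0, 0, 0, 0, 0], [0, 0, 0, 0, 0, 0], [0, 0, -0.312, 0, 0, 0], [0, 0, -0.313, 0, 0, 0], [0.126, 0.142, 0, 0, 0, 0.048], [0.146, 0.121, 0, 0, 0, 0.048], [0.163, 0.098, 0, 0, 0, 0.048], [0.175, 0.072, 0, 0, 0, 0.048], [0, 0, 0, 0, 0, 0]]]' --jaw 0.1

```text
clock: 33.42
tcp_pos: [0.4816, 0.2586, 0.0997]
orientation: [-0.001, 0.27, 0.963, -0.0]
wrist_force: [-0.6, 0.7, -0.2]
finger_gap: 0.0469
grip_force: 0.0
```

```bash
python3 - <<'E'
from h import *
o=pic("7");print(pose()[0],tray_fit(o,T0))
for c in CAM: print(c,[(round(d["score"],2),np.round(d["location"]).tolist()) for d in models.silhouettes("brick1",c)])
print(bricks(o,[B0[0]]),proj("scene",[[.4189,.3226,.015]]))
e=(.4189,.3226,-1.15);st=(np.array([e[0],e[1],.017]),down(e[2]+np.pi))
plan([((e[0],e[1],.1),st[1]),(st[0],st[1],30)])
cycle(e,SL[0],S=st)
E
```

```text
[0.48304976 0.25784243 0.09975007] (array([ 0.56743685,  0.19088757, -1.51925706]), np.float64(0.12686021653679055))
top [(0.63, [240.0, 219.0]), (0.49, [236.0, 283.0])]
scene [(0.67, [305.0, 245.0]), (0.62, [384.0, 232.0]), (0.59, [389.0, 268.0]), (0.53, [299.0, 260.0]), (0.5, [320.0, 259.0]), (0.5, [423.0, 265.0])]
[([0.5034, 0.4677, -1.1697], np.float64(0.972))] [[390.84270166 268.54256059]]
ROWS 7 [[.185,.046,-.001,0,0,.048],[.191,.017,0,0,0,.048],[.19,-.011,-.001,0,0,.048],[.187,-.04,-.001,0,0,.047],[0,0,.231,0,0,0],[0,0,.23,0,0,0],[0,0,.231,0,0,0]]
ROWS 16 [[0,0,-.231,0,0,0],[0,0,-.23,0,0,0],[0,0,-.231,0,0,0],[-.158,.119,-.01,0,0,-.048],[-.175,.094,-.011,0,0,-.048],[-.186,.066,-.01,0,0,-.048],[-.195,.038,-.01,0,0,-.048],[-.197,.008,-.011,0,0,-.048],[-.197,-.021,-.01,0,0,-.048],[-.192,-.051,-.011,0,0,-.048],[-.181,-.079,-.01,0,0,-.048],[0,0,.229,0,0,0],[0,0,.229,0,0,0],[0,0,.083,0,0,0],[0,0,.084,0,0,0],[0,0,.083,0,0,0]]
ROWS 2 [[0,0,-.312,0,0,0],[0,0,-.313,0,0,0]]
```

>>> drive_tool --series '[[[0.185, 0.046, -0.001, 0, 0, 0.048], [0.191, 0.017, 0, 0, 0, 0.048], [0.19, -0.011, -0.001, 0, 0, 0.048], [0.187, -0.04, -0.001, 0, 0, 0.047], [0, 0, 0.231, 0, 0, 0], [0, 0, 0.23, 0, 0, 0], [0, 0, 0.231, 0, 0, 0], [0, 0, 0, 0, 0, 0]]]' --jaw 0.3

```text
clock: 34.62
tcp_pos: [0.417, 0.3217, 0.015]
orientation: [-0.002, 0.544, 0.839, -0.002]
wrist_force: [-0.5, -0.3, -0.8]
finger_gap: 0.0557
grip_force: 0.0
```

>>> drive_tool --series '[[[0, 0, 0, 0, 0, 0], [0, 0, 0, 0, 0, 0], [0, 0, 0, 0, 0, 0], [0, 0, 0, 0, 0, 0]]]' --jaw -1

```text
clock: 35.12
tcp_pos: [0.4194, 0.3236, 0.0182]
orientation: [0.0, 0.544, 0.839, 0.001]
wrist_force: [0.5, -2.0, 6.0]
finger_gap: 0.0293
grip_force: 41.1
```

>>> drive_tool --series '[[[0, 0, -0.231, 0, 0, 0], [0, 0, -0.23, 0, 0, 0], [0, 0, -0.231, 0, 0, 0], [-0.158, 0.119, -0.01, 0, 0, -0.048], [-0.175, 0.094, -0.011, 0, 0, -0.048], [-0.186, 0.066, -0.01, 0, 0, -0.048], [-0.195, 0.038, -0.01, 0, 0, -0.048], [-0.197, 0.008, -0.011, 0, 0, -0.048], [-0.197, -0.021, -0.01, 0, 0, -0.048], [-0.192, -0.051, -0.011, 0, 0, -0.048], [-0.181, -0.079, -0.01, 0, 0, -0.048], [0, 0, 0.229, 0, 0, 0], [0, 0, 0.229, 0, 0, 0], [0, 0, 0.083, 0, 0, 0], [0, 0, 0.084, 0, 0, 0], [0, 0, 0.083, 0, 0, 0], [0, 0, 0, 0, 0, 0]]]'

```text
clock: 37.25
tcp_pos: [0.5841, 0.2312, 0.0243]
orientation: [-0.001, -0.028, 1.0, -0.0]
wrist_force: [0.0, -0.4, -0.3]
finger_gap: 0.0292
grip_force: 40.2
```

>>> drive_tool --series '[[[0, 0, 0, 0, 0, 0], [0, 0, 0, 0, 0, 0], [0, 0, 0, 0, 0, 0], [0, 0, -0.312, 0, 0, 0], [0, 0, -0.313, 0, 0, 0], [0.3, 0, -0.4, 0, 0, 0], [0.4, 0, -0.3, 0, 0, 0], [0.4, 0, 0, 0, 0, 0], [0, 0, 0, 0, 0, 0]]]' --jaw 0.1

```text
clock: 38.38
tcp_pos: [0.4492, 0.2234, 0.1845]
orientation: [-0.001, -0.029, 1.0, -0.0]
wrist_force: [1.2, 0.1, 0.2]
finger_gap: 0.0466
grip_force: 0.0
```

```bash
python3 - <<'E'
from h import *
o=pic("8");print(pose()[0],tray_fit(o,T0))
a=o["top"][150:310,160:340];b=o["scene"][180:340,240:420]
cv2.imwrite("pics/a8.png",np.hstack([cv2.resize(x,(400,356),interpolation=cv2.INTER_CUBIC) for x in(a,b)])[:,:,::-1])
E
```

```text
[0.45318891 0.22383523 0.18450231] (array([ 0.56753231,  0.19061285, -1.52108184]), np.float64(0.17947735231381673))
```

View pics/a8.png

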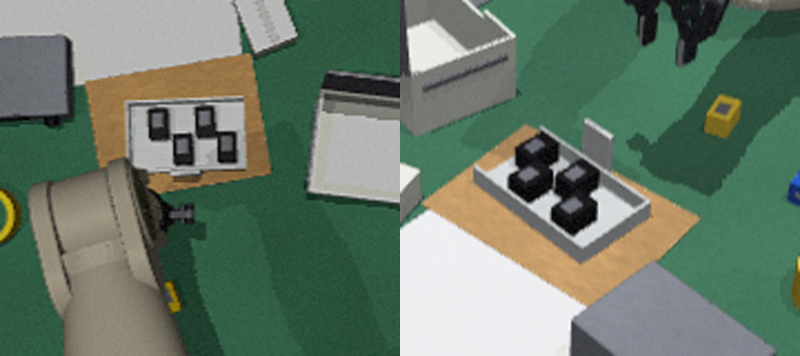

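```bash
python3 - <<'E'
from h import *
T=(.5675,.190,-1.52);t=frame(T,0,-.059);R=down(T[2]+np.pi);print("tab",t)
S=plan([((t[0],t[1],.14),R),((t[0],t[1],.056),R,25)])
print("lift");B=(.545,-.105,-.115);g=frame(B,-.073,.058);R2=down(B[2]-np.pi/2+np.pi);print(g)
S=plan([((t[0],t[1],.09),R,12),((t[0],t[1],.235),R,30),((*g,.235),R2,22),((*g,.217),R2,10)],S)
print("tilt: gripper x=",S[1].apply([1,0,0]),"y",S[1].apply([0,1,0]))
# tip tray +x (= -gripper x) down, about horizontal gripper y
for sg in(1,-1):
    Q=S[1]*Ro.from_euler("y",sg*1.05);print(sg,(-Q.apply([1,0,0])).round(2),Q.apply([0,0,1]).round(2))
E
```

```text
tab [0.5085761  0.18700431]
ROWS 15 [[-.04,-.03,.034,0,0,.046],[-.045,-.024,.033,0,0,.045],[-.047,-.018,.034,0,0,.046],[-.049,-.011,.034,0,0,.046],[-.05,-.003,.034,0,0,.045],[-.051,.003,.033,0,0,.046],[-.049,.011,.034,0,0,.045],[-.047,.018,.034,0,0,.046],[-.044,.024,.034,0,0,.046],[-.04,.03,.033,0,0,.045],[-.036,.036,.034,0,0,.046],[0,0,.175,0,0,0],[0,0,.175,0,0,0],[0,0,.175,0,0,0],[0,0,.175,0,0,0]]
lift
[ 0.47913749 -0.03900659]
ROWS 20 [[0,0,-.094,0,0,0],[0,0,-.095,0,0,0],[0,0,-.094,0,0,0],[0,0,-.242,0,0,0],[0,0,-.241,0,0,0],[0,0,-.242,0,0,0],[0,0,-.242,0,0,0],[.001,.001,-.242,0,0,0],[-.17,-.031,0,0,0,.005],[-.17,-.028,0,0,0,.005],[-.171,-.026,0,0,0,.004],[-.171,-.024,0,0,0,.005],[-.172,-.02,0,0,0,.005],[-.171,-.018,0,0,0,.005],[-.172,-.016,-.001,0,0,.005],[-.173,-.013,0,0,0,.004],[-.172,-.01,0,0,0,.005],[-.173,-.008,0,0,0,.005],[-.172,-.005,0,0,0,.005],[0,0,.075,0,0,0]]
ROWS 1 [[0,0,.075,0,0,0]]
tilt: gripper x= [1.15425424e-01 9.93315952e-01 6.25593398e-04] y [ 9.93315916e-01 -1.15425805e-01  6.11934101e-04]
1 [-0.06 -0.49 -0.87] [ 0.1   0.86 -0.5 ]
-1 [-0.06 -0.49  0.87] [-0.1  -0.86 -0.5 ]
```

>>> drive_tool --series '[[[-0.04, -0.03, 0.034, 0, 0, 0.046], [-0.045, -0.024, 0.033, 0, 0, 0.045], [-0.047, -0.018, 0.034, 0, 0, 0.046], [-0.049, -0.011, 0.034, 0, 0, 0.046], [-0.05, -0.003, 0.034, 0, 0, 0.045], [-0.051, 0.003, 0.033, 0, 0, 0.046], [-0.049, 0.011, 0.034, 0, 0, 0.045], [-0.047, 0.018, 0.034, 0, 0, 0.046], [-0.044, 0.024, 0.034, 0, 0, 0.046], [-0.04, 0.03, 0.033, 0, 0, 0.045], [-0.036, 0.036, 0.034, 0, 0, 0.046], [0, 0, 0, 0, 0, 0]]]' --jaw 0.2

```text
clock: 39.98
tcp_pos: [0.5096, 0.1864, 0.1385]
orientation: [-0.001, 0.689, 0.725, -0.001]
wrist_force: [0.1, 0.6, -0.0]
finger_gap: 0.0509
grip_force: 0.0
```

```bash
python3 - <<'E'
from h import *
o=pic("9");print(pose()[0],pose()[1].apply([1,0,0]),tray_fit(o,T0,cs=("scene",)))
b=o["scene"][160:320,240:420]
cv2.imwrite("pics/a9.png",cv2.resize(b,(500,444),interpolation=cv2.INTER_CUBIC)[:,:,::-1])
E
```

```text
[0.50893559 0.18668102 0.13893823] [-5.24357963e-02  9.98624280e-01  1.87893416e-04] (array([ 0.56623942,  0.18591249, -1.51128333]), np.float64(0.43216767021769337))
```

View pics/a9.png

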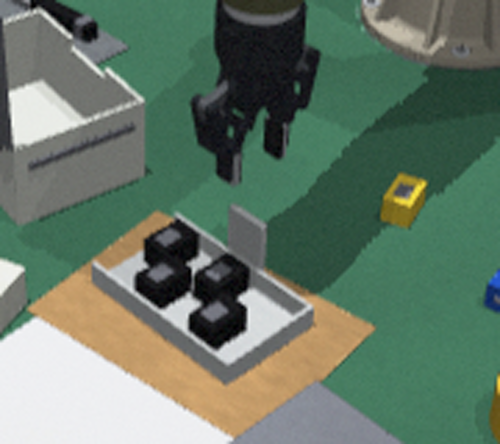

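>>> drive_tool --series '[[[0, 0, 0.175, 0, 0, 0], [0, 0, 0.175, 0, 0, 0], [0, 0, 0.175, 0, 0, 0], [0, 0, 0.165, 0, 0, 0], [0, 0, 0, 0, 0, 0]]]'

```text
clock: 40.7
tcp_pos: [0.5069, 0.1866, 0.0552]
orientation: [-0.001, 0.688, 0.725, -0.002]
wrist_force: [-0.3, 0.4, 0.8]
finger_gap: 0.0508
grip_force: 0.0
```

>>> drive_tool --series '[[[0, 0, 0, 0, 0, 0], [0, 0, 0, 0, 0, 0], [0, 0, 0, 0, 0, 0], [0, 0, 0, 0, 0, 0], [0, 0, 0, 0, 0, 0], [0, 0, 0, 0, 0, 0]]]' --jaw -1 --grip_force 110

```text
clock: 41.45
tcp_pos: [0.5096, 0.187, 0.0578]
orientation: [0.001, 0.689, 0.725, 0.001]
wrist_force: [2.3, 0.3, 5.8]
finger_gap: 0.0062
grip_force: 108.3
```

>>> drive_tool --series '[[[0, 0, -0.094, 0, 0, 0], [0, 0, -0.095, 0, 0, 0], [0, 0, -0.094, 0, 0, 0], [0, 0, 0, 0, 0, 0]]]'

```text
clock: 41.95
tcp_pos: [0.5089, 0.1869, 0.0916]
orientation: [0.0, 0.689, 0.725, 0.0]
wrist_force: [0.1, -0.4, -5.0]
finger_gap: 0.0065
grip_force: 107.5
```

```bash
python3 - <<'E'
from h import *
o=pic("10");print(pose()[0],env.get_state()["ft_torque"])
b=o["scene"][160:320,240:420]
cv2.imwrite("pics/a10.png",cv2.resize(b,(500,444),interpolation=cv2.INTER_CUBIC)[:,:,::-1])
E
```

```text
[0.50807005 0.18673792 0.09048051] [0.01476092 0.1960933  0.01804818]
```

View pics/a10.png

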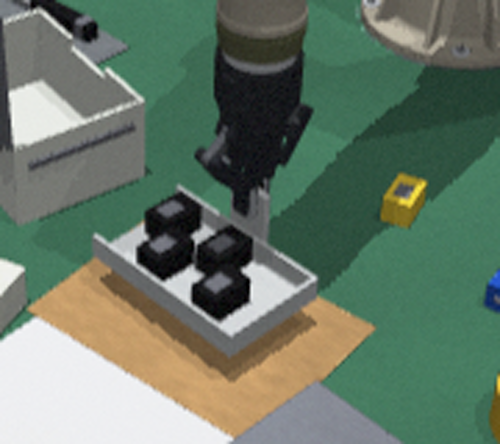

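>>> drive_tool --series '[[[0, 0, -0.18, 0, 0, 0], [0, 0, -0.25, 0, 0, 0], [0, 0, -0.25, 0, 0, 0], [0, 0, -0.25, 0, 0, 0], [0, 0, -0.25, 0, 0, 0], [0, 0, -0.02, 0, 0, 0], [0, 0, 0, 0, 0, 0]]]'

```text
clock: 42.92
tcp_pos: [0.5078, 0.1866, 0.2331]
orientation: [-0.001, 0.689, 0.725, -0.001]
wrist_force: [-0.4, -0.2, -4.1]
finger_gap: 0.0059
grip_force: 107.9
```

>>> drive_tool --series '[[[-0.08, -0.015, 0, 0, 0, 0.003], [-0.17, -0.028, 0, 0, 0, 0.005], [-0.171, -0.026, 0, 0, 0, 0.004], [-0.171, -0.024, 0, 0, 0, 0.005], [-0.172, -0.02, 0, 0, 0, 0.005], [-0.171, -0.018, 0, 0, 0, 0.005], [-0.172, -0.016, -0.001, 0, 0, 0.005], [-0.173, -0.013, 0, 0, 0, 0.004], [-0.172, -0.01, 0, 0, 0, 0.005], [-0.173, -0.008, 0, 0, 0, 0.005], [-0.172, -0.005, 0, 0, 0, 0.005], [-0.09, -0.016, 0, 0, 0, 0.002], [0, 0, 0, 0, 0, 0], [0, 0, 0, 0, 0, 0]]]'

```text
clock: 44.68
tcp_pos: [0.4781, -0.0387, 0.2343]
orientation: [-0.001, 0.747, 0.665, -0.0]
wrist_force: [0.1, -0.6, -4.8]
finger_gap: 0.0063
grip_force: 107.9
```

```bash
python3 - <<'E'
from h import *
o=pic("11");p,R=pose();print(p)
a=o["top"][150:310,240:400];b=o["scene"][60:240,170:350]
cv2.imwrite("pics/a11.png",np.hstack([cv2.resize(x,(400,400),interpolation=cv2.INTER_CUBIC) for x in(a,b)])[:,:,::-1])
B=(.545,-.105,-.115);g=frame(B,-.073,.058);R2=down(B[2]-np.pi/2+np.pi);
S=plan([((*g,.219),R2,10),((*g,.219),R2*Ro.from_euler("y",1.1),20,4.6)])
E
```

```text
[ 0.47832263 -0.03851908  0.23449066]
ROWS 16 [[-.002,.004,.065,0,0,0],[-.001,.003,.064,0,0,0],[0,0,0,0,.025,0],[0,0,0,0,.025,0],[0,0,0,0,.025,0],[0,0,0,0,.025,0],[0,0,0,0,.025,0],[0,0,0,0,.025,0],[0,0,0,0,.025,0],[0,0,0,0,.025,0],[0,0,0,0,.025,0],[0,0,0,0,.025,0],[0,0,0,0,.025,0],[0,0,0,0,.025,0],[0,0,0,0,.025,0],[0,0,0,0,.025,0]]
```

View pics/a11.png

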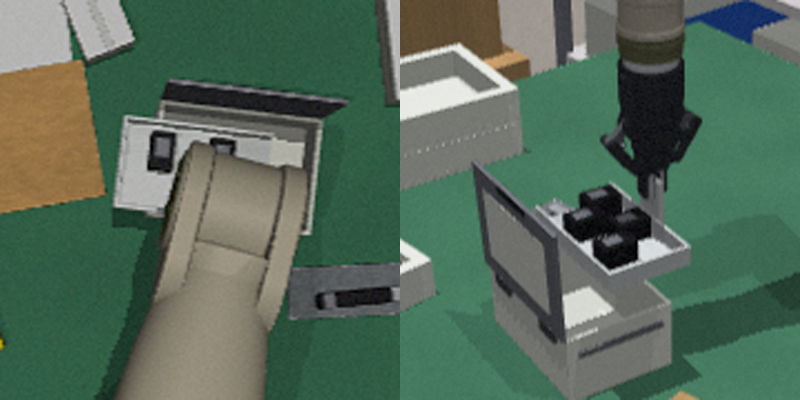

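>>> drive_tool --series '[[[-0.002, 0.004, 0.065, 0, 0, 0], [-0.001, 0.003, 0.064, 0, 0, 0], [0, 0, 0, 0, 0.025, 0], [0, 0, 0, 0, 0.025, 0], [0, 0, 0, 0, 0.025, 0], [0, 0, 0, 0, 0.025, 0], [0, 0, 0, 0, 0.025, 0], [0, 0, 0, 0, 0.025, 0], [0, 0, 0, 0, 0.025, 0], [0, 0, 0, 0, 0.025, 0], [0, 0, 0, 0, 0.025, 0], [0, 0, 0, 0, 0.025, 0], [0, 0, 0, 0, 0.025, 0], [0, 0, 0, 0, 0.025, 0], [0, 0, 0, 0, 0.025, 0], [0, 0, 0, 0, 0.025, 0], [0, 0, 0, 0, 0, 0], [0, 0, 0, 0, 0, 0], [0, 0, 0, 0, 0, 0], [0, 0, 0, 0, 0, 0]]]'

```text
clock: 47.28
tcp_pos: [0.4792, -0.0394, 0.2196]
orientation: [-0.347, 0.637, 0.568, 0.39]
wrist_force: [-0.5, -0.1, -1.6]
finger_gap: 0.0062
grip_force: 108.5
```

```bash
python3 - <<'E'
from h import *
o=pic("12");p,R=pose();print(p,R.apply([0,0,1]),env.get_state()["joint_pos"].round(2),env.get_state()["wrist_force"])
a=o["top"][150:310,240:400];b=o["scene"][60:240,170:350]
cv2.imwrite("pics/a12.png",np.hstack([cv2.resize(x,(400,400),interpolation=cv2.INTER_CUBIC) for x in(a,b)])[:,:,::-1])
E
```

```text
[ 0.47914311 -0.0393949   0.21950907] [ 0.1026322   0.88455914 -0.45499644] [-0.73  0.59 -0.11  1.72  0.81  0.57] [ 0.12568943 -0.37065606 -1.54414543]
```

View pics/a12.png

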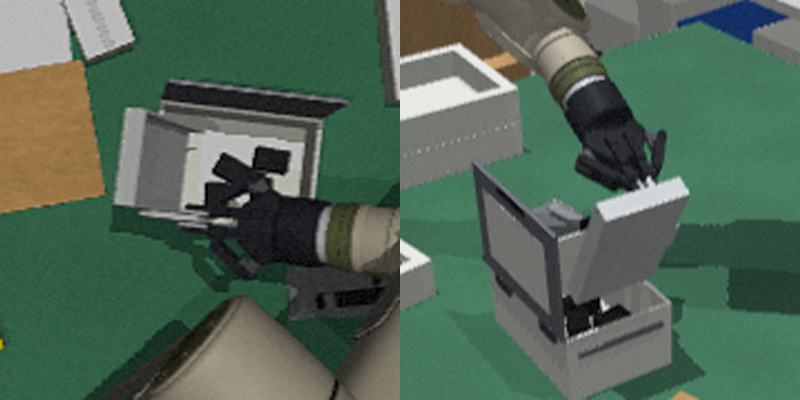

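>>> drive_tool --series '[[[0, 0, 0, 0, -0.05, 0], [0, 0, 0, 0, -0.05, 0], [0, 0, 0, 0, -0.05, 0], [0, 0, 0, 0, -0.05, 0], [0, 0, 0, 0, -0.05, 0], [0, 0, 0, 0, -0.05, 0], [0, 0, 0, 0, -0.05, 0], [0, 0, -0.15, 0, 0, 0], [0, 0, 0, 0, 0, 0]]]'

```text
clock: 48.5
tcp_pos: [0.4793, -0.0387, 0.2383]
orientation: [0.0, 0.746, 0.665, 0.0]
wrist_force: [0.2, -0.5, -1.7]
finger_gap: 0.0064
grip_force: 108.3
```

```bash
python3 - <<'E'
from h import *
p,R=pose();print(p,R.apply([0,0,1]),env.get_state()["wrist_force"])
R1=down(-1.52+np.pi)
plan([((.509,.1868,.235),R1,40),((.509,.1868,.09),R1,30),((.509,.1868,.062),R1,10)])
E
```

```text
[ 0.47933219 -0.03872168  0.23825226] [ 8.20274951e-04  2.43408517e-04 -9.99999634e-01] [ 0.15238594 -0.54447963 -1.67934982]
ROWS 14 [[.316,.005,.005,0,0,-.009],[.315,.014,.004,0,0,-.009],[.316,.023,.005,0,0,-.008],[.314,.031,.005,0,0,-.009],[.313,.04,.004,0,0,-.009],[.313,.048,.005,0,0,-.009],[0,0,.242,0,0,0],[0,0,.241,0,0,0],[0,0,.242,0,0,0],[-.001,0,.241,0,0,0],[0,-.001,.242,0,0,0],[0,0,.078,0,0,0],[0,0,.078,0,0,0],[0,0,.077,0,0,0]]
```

Before setting the tray down I move aside and check the box contents and the sheet with numbers only, since the picture quota is used up.

>>> drive_tool --series '[[[0.316, 0.005, 0.005, 0, 0, -0.009], [0.315, 0.014, 0.004, 0, 0, -0.009], [0.316, 0.023, 0.005, 0, 0, -0.008], [0.314, 0.031, 0.005, 0, 0, -0.009], [0.313, 0.04, 0.004, 0, 0, -0.009], [0.313, 0.048, 0.005, 0, 0, -0.009], [0, 0, 0, 0, 0, 0]]]'

```text
clock: 49.38
tcp_pos: [0.5086, 0.1875, 0.2324]
orientation: [-0.001, 0.688, 0.726, -0.001]
wrist_force: [-0.8, 0.4, -1.9]
finger_gap: 0.0065
grip_force: 108.3
```

```bash
python3 - <<'E'
from h import *
o=pic("13");B=(.545,-.105,-.115)
q=ren("top",[cub(-.07,.07,-.1,.1,0.005,.006)],B,(0,0,560,420))>0.5
m=(o["top"].max(2)<70)&q;m=clean(m,3);n,l,st,ce=cv2.connectedComponentsWithStats(m)
for i in range(1,n):
    if st[i,4]>20: print(st[i].tolist(),back("top",ce[i],.03).round(3))
print("black px",m.sum())
for c in CAM: print(c,[(round(d["score"],2),np.round(d["location"]).tolist(),int(d["region"].sum())) for d in models.silhouettes("brick1",c)])
x0,y0,w,h=cv2.boundingRect(q.astype(np.uint8));g=o["top"][y0-2:y0+h+2,x0-2:x0+w+2].max(2)
for r in g[::2]: print("".join("#" if v<70 else "o" if v<125 else "." for v in r))
E
```

```text
[322, 209, 34, 28, 526] [ 0.53  -0.127  0.03 ]
black px 527
top [(0.71, [326.0, 231.0], 144), (0.56, [191.0, 277.0], 134), (0.49, [332.0, 214.0], 107)]
scene [(0.65, [265.0, 201.0], 99), (0.63, [250.0, 206.0], 124), (0.6, [423.0, 264.0], 295), (0.53, [255.0, 192.0], 139), (0.51, [384.0, 233.0], 206)]
ooooooooo##ooooooo.......oooo######################################
ooooo#o..###################oooooooo......oooo#####################
ooooooo..ooooo.....oooooooo################o#oooooo........oo######
oooooo..oooooo...........o.o.........oooooo###############o##oooooo
oooo#o....oooooooo.o...o........o...................oooooooo#######
oooo#o......................oooooo..oo...o.o.....o...o..........oo#
ooooo......................................ooooooooooo.o.o..o...oo#
ooo#o.....................................................oooooooo#
ooo#o.........................................oo.................##
ooo#o........................................#############o......##
oooo...........................####o........o##############.....o##
oooo..........................#########.....######
[... 269 characters left out ...]
#####...........o#o#
ooo......................#########o.o###o.##########...........####
o#o......................#########o.......o#########o..........###o
o#o......................#########.........#########o..........###o
oo......................o#########.........#########o.........o###o
##......................o#########.........##########.........o###o
#o......................o#########.........o#######oo.........###o.
o#oo.....................########o............................###o.
o################ooo..........................................###o.
ooooooooo########################oooo........................####o.
oooooooooooooooooooooooooooo#######################oo..............
```

All four bricks lie in the box. I'm lowering the tray next.

>>> drive_tool --series '[[[0, 0, 0.25, 0, 0, 0], [0, 0, 0.25, 0, 0, 0], [0, 0, 0.25, 0, 0, 0], [0, 0, 0.25, 0, 0, 0], [0, 0, 0.22, 0, 0, 0], [0, 0, 0.1, 0, 0, 0], [0, 0, 0.06, 0, 0, 0], [0, 0, 0.04, 0, 0, 0], [0, 0, 0, 0, 0, 0]]]'

```text
clock: 50.7
tcp_pos: [0.5092, 0.186, 0.0637]
orientation: [-0.0, 0.689, 0.725, -0.0]
wrist_force: [0.2, 0.4, -1.5]
finger_gap: 0.0064
grip_force: 108.1
```

>>> drive_tool --series '[[[0, 0, 0.025, 0, 0, 0], [0, 0, 0.02, 0, 0, 0], [0, 0, 0.008, 0, 0, 0], [0, 0, 0, 0, 0, 0], [0, 0, 0, 0, 0, 0]]]'

```text
clock: 51.32
tcp_pos: [0.5091, 0.1861, 0.0578]
orientation: [-0.0, 0.689, 0.725, -0.0]
wrist_force: [-2.2, -0.9, 6.2]
finger_gap: 0.006
grip_force: 109.5
```

>>> drive_tool --series '[[[0, 0, 0, 0, 0, 0], [0, 0, 0, 0, 0, 0], [0, 0, 0, 0, 0, 0], [0, 0, 0, 0, 0, 0], [0, 0, -0.1, 0, 0, 0], [0, 0, -0.3, 0, 0, 0], [0, 0, -0.4, 0, 0, 0], [0, 0, -0.4, 0, 0, 0], [0, 0, -0.4, 0, 0, 0], [0, 0, -0.4, 0, 0, 0], [0, 0, 0, 0, 0, 0]]]' --jaw 0.2

```text
clock: 52.7
tcp_pos: [0.511, 0.1864, 0.3024]
orientation: [0.002, 0.689, 0.725, 0.003]
wrist_force: [0.2, 0.4, -0.8]
finger_gap: 0.0511
grip_force: 0.0
```

```bash
python3 - <<'E'
from h import *
o=pic("14");p,R=pose();print(p,tray_fit(o,T0))
B=(.545,-.105,-.115);R3=down(-.115+np.pi);f=frame(B,.13,0)
# lid angle check: top camera, dark lid inside face visible -> compare predicted free edge rows
for th in(1.4,1.5,1.57,1.6):
    e=[[*frame(B,.075-.15*np.cos(th),y),.095+.15*np.sin(th)] for y in(-.105,0,.105)];print(th,proj("top",e).round(1).tolist())
m=o["top"].max(2)
print("col 340 rows 175-225",m[175:225,340].tolist())
S=plan([((.54,.05,.30),down(2.4)),((*f,.30),R3),((*f,.217),R3,30)])
r=.11
def tc(t):
    return (*frame(B,.075-r*np.cos(t)+.006*np.sin(t)+.011,0),.095+r*np.sin(t)+.006*np.cos(t)+.011)
print("arc");S=plan([(tc(1.6),R3,12)]+[(tc(t),R3,20) for t in np.arange(1.48,-.01,-.082)],S);print(tc(0))
E
```

```text
[0.50934426 0.18601568 0.29789673] (array([ 0.56457595,  0.20460433, -1.51337286]), np.float64(0.21051611032583092))
1.4 [[377.3, 201.0], [341.2, 196.6], [305.1, 192.2]]
1.5 [[378.0, 195.8], [341.8, 191.4], [305.7, 187.0]]
1.57 [[378.4, 192.2], [342.3, 187.8], [306.2, 183.4]]
1.6 [[378.6, 190.7], [342.4, 186.3], [306.4, 181.9]]
col 340 rows 175-225 [92, 92, 87, 89, 89, 93, 92, 93, 86, 70, 118, 127, 28, 25, 30, 33, 35, 36, 28, 102, 119, 64, 65, 58, 126, 130, 129, 126, 122, 120, 186, 183, 184, 183, 183, 186, 173, 177, 160, 163, 167, 123, 22, 49, 120, 195, 95, 17, 9, 17]
ROWS 13 [[-.229,.04,-.004,0,0,-.05],[-.232,.003,-.003,0,0,-.049],[-.23,-.033,-.004,0,0,-.05],[-.223,-.068,-.003,0,0,-.049],[-.209,-.101,-.004,0,0,-.05],[-.356,-.058,0,0,0,-.04],[-.346,-.102,0,0,0,-.04],[-.331,-.145,0,0,0,-.04],[-.31,-.184,0,0,0,-.039],[-.284,-.222,0,0,0,-.04],[0,0,.231,0,0,0],[0,0,.23,0,0,0],[0,0,.231,0,0,0]]
arc
ROWS 20 [[.097,0,.003,0,0,0],[.096,0,.004,0,0,0],[.097,-.001,.003,0,0,0],[.11,0,-.003,0,0,0],[.075,0,.006,0,0,0],[.074,0,.012,0,0,0],[.073,0,.018,0,0,0],[.072,0,.024,0,0,0],[.069,0,.029,0,0,0],[.067,0,.036,0,0,0],[.063,0,.04,0,0,0],[.06,0,.046,0,0,0],[.056,0,.05,0,0,0],[.051,-.001,.055,0,0,0],[.047,0,.059,0,0,0],[.042,0,.062,0,0,0],[.037,0,.066,0,0,0],[.031,0,.068,0,0,0],[.026,0,.071,0,0,0],[.02,0,.073,0,0,0]]
ROWS 2 [[.013,0,.074,0,0,0],[.008,0,.074,0,0,0]]
(np.float64(0.5211585251764589), np.float64(-0.10224607947855206), np.float64(0.112))
```

>>> drive_tool --series '[[[-0.229, 0.04, -0.004, 0, 0, -0.05], [-0.232, 0.003, -0.003, 0, 0, -0.049], [-0.23, -0.033, -0.004, 0, 0, -0.05], [-0.223, -0.068, -0.003, 0, 0, -0.049], [-0.209, -0.101, -0.004, 0, 0, -0.05], [-0.356, -0.058, 0, 0, 0, -0.04], [-0.346, -0.102, 0, 0, 0, -0.04], [-0.331, -0.145, 0, 0, 0, -0.04], [-0.31, -0.184, 0, 0, 0, -0.039], [-0.284, -0.222, 0, 0, 0, -0.04], [0, 0, 0, 0, 0, 0]]]' --jaw -1 --grip_force 20

```text
clock: 54.18
tcp_pos: [0.6743, -0.1225, 0.2948]
orientation: [-0.003, 0.059, 0.998, 0.0]
wrist_force: [0.0, 0.7, 0.0]
finger_gap: 0.0003
grip_force: 0.0
```

```bash
python3 - <<'E'
from h import *
o=pic("15");p,R=pose();print(p,R.apply([1,0,0]),env.get_state()["joint_pos"].round(2));print(tray_fit(o,T0),tray_fit(o,(.58,.204,-1.5),cs=("top","scene")))
E
```

```text
[ 0.6732041  -0.11999117  0.29675884] [-0.99306945  0.11742254  0.00500112] [-0.29  0.55  0.54  1.57  0.   -0.18]
(array([ 0.56639832,  0.18956721, -1.529665  ]), np.float64(0.03767029450125495)) (array([ 0.56541127,  0.1860371 , -1.5161502 ]), np.float64(0.10519083407807928))
```

>>> drive_tool --series '[[[0, 0, 0.23, 0, 0, 0], [0, 0, 0.23, 0, 0, 0], [0, 0, 0.205, 0, 0, 0], [0.097, 0, 0.003, 0, 0, 0], [0.096, 0, 0.004, 0, 0, 0], [0.097, -0.001, 0.003, 0, 0, 0], [0.11, 0, -0.003, 0, 0, 0], [0.075, 0, 0.006, 0, 0, 0], [0.074, 0, 0.012, 0, 0, 0], [0.073, 0, 0.018, 0, 0, 0]]]'

```text
clock: 55.52
tcp_pos: [0.5992, -0.1109, 0.2142]
orientation: [-0.0, 0.058, 0.998, 0.0]
wrist_force: [1.0, 1.1, 0.5]
finger_gap: 0.0001
grip_force: 0.6
```

>>> drive_tool --series '[[[0.072, 0, 0.024, 0, 0, 0], [0.069, 0, 0.029, 0, 0, 0], [0.067, 0, 0.036, 0, 0, 0], [0.063, 0, 0.04, 0, 0, 0], [0.06, 0, 0.046, 0, 0, 0], [0.056, 0, 0.05, 0, 0, 0], [0.051, -0.001, 0.055, 0, 0, 0], [0.047, 0, 0.059, 0, 0, 0], [0.042, 0, 0.062, 0, 0, 0]]]'

```text
clock: 56.65
tcp_pos: [0.5363, -0.1042, 0.1654]
orientation: [-0.001, 0.058, 0.998, -0.0]
wrist_force: [-0.1, 0.3, 1.0]
finger_gap: 0.0001
grip_force: 0.4
```

>>> drive_tool --series '[[[0.037, 0, 0.066, 0, 0, 0], [0.031, 0, 0.068, 0, 0, 0], [0.026, 0, 0.071, 0, 0, 0], [0.02, 0, 0.073, 0, 0, 0], [0.013, 0, 0.07, 0, 0, 0], [0, 0, 0, 0, 0, 0]]]'

```text
clock: 57.4
tcp_pos: [0.521, -0.1023, 0.1233]
orientation: [-0.001, 0.058, 0.998, 0.0]
wrist_force: [0.5, 0.4, -0.8]
finger_gap: 0.0002
grip_force: 0.0
```

>>> drive_tool --series '[[[0.01, 0, 0.05, 0, 0, 0], [0, 0, 0.04, 0, 0, 0], [0, 0, 0, 0, 0, 0], [0, 0, 0, 0, 0, 0]]]'

```text
clock: 57.9
tcp_pos: [0.5204, -0.1023, 0.1134]
orientation: [-0.001, 0.058, 0.998, 0.0]
wrist_force: [0.2, -0.1, -0.4]
finger_gap: -0.0
grip_force: 0.0
```

>>> drive_tool --series '[[[0, 0, 0.015, 0, 0, 0], [0, 0, 0, 0, 0, 0], [0, 0, 0, 0, 0, 0]]]'

```text
clock: 58.28
tcp_pos: [0.5206, -0.1024, 0.1125]
orientation: [-0.0, 0.058, 0.998, -0.0]
wrist_force: [-1.2, -0.6, 5.2]
finger_gap: -0.0002
grip_force: 2.6
```

>>> drive_tool --series '[[[0, 0, 0.01, 0, 0, 0], [0, 0, 0, 0, 0, 0], [0, 0, 0, 0, 0, 0]]]'

```text
clock: 58.65
tcp_pos: [0.5207, -0.1024, 0.1124]
orientation: [0.0, 0.058, 0.998, -0.0]
wrist_force: [-3.5, 0.8, 12.7]
finger_gap: 0.0002
grip_force: 6.4
```

>>> drive_tool --series '[[[0, 0, -0.1, 0, 0, 0], [0, 0, -0.4, 0, 0, 0], [0, 0, -0.4, 0, 0, 0], [0.4, 0, -0.2, 0, 0, 0], [0.4, -0.1, 0, 0, 0, 0], [0, 0, 0, 0, 0, 0], [0, 0, 0, 0, 0, 0], [0, 0, 0, 0, 0, 0]]]'

```text
clock: 59.65
tcp_pos: [0.4248, -0.1034, 0.2426]
orientation: [-0.0, 0.058, 0.998, -0.0]
wrist_force: [0.4, 0.1, -0.2]
finger_gap: -0.0
grip_force: 0.0
```

```bash
python3 - <<'E'
from h import *
o=pic("16");print(pose()[0],tray_fit(o,T0))
ng={c:clean(nongreen(o[c])) for c in CAM}
print("box closed fit scene",fit(BOX,{"scene":ng["scene"]},[.545,-.105,-.115]),"before:",fit(BOX,{"scene":clean(nongreen(cv2.imread("pics/scene0.png")[:,:,::-1]))},[.545,-.105,-.115]))
a=cv2.imread("pics/scene0.png")[:,:,::-1].astype(int);d=abs(a-o["scene"]).max(2)
q=ren("scene",BOX,(.545,-.105,-.115),(0,0,560,420))>.5;print("changed px in box",((d>40)&q).sum(),q.sum())
dk=o["top"].max(2)<75
print("tool",fit([cub(-.085,.015,-.01,.01,.004,.026)],{"top":clean(dk,3)},[.378,-.31,-1.466]))
for l in("tool","carton","tape","meter"):
    print(l,[(c,round(x["score"],2),np.round(x["location"]).tolist()) for c in CAM for x in models.silhouettes(l,c)[:1]])
E
```

```text
[ 0.42452624 -0.10321317  0.24232439] (array([ 0.56629041,  0.18965557, -1.53202225]), np.float64(0.03206342939860508))
box closed fit scene (array([ 0.5430065 , -0.11224023, -0.12494644]), np.float64(0.14780293964221056)) before: (array([ 0.5428817 , -0.11187545, -0.13151448]), np.float64(0.14837754709727027))
changed px in box 6 4508
tool (array([ 0.43837037, -0.28814815, -2.85488889]), np.float64(1.0))
tool [('top', 0.6, [410.0, 265.0]), ('scene', 0.63, [261.0, 161.0])]
carton [('top', 0.72, [279.0, 158.0]), ('scene', 0.57, [226.0, 270.0])]
tape [('top', 0.56, [148.0, 250.0]), ('scene', 0.91, [436.0, 313.0])]
meter [('top', 0.9, [166.0, 183.0]), ('scene', 0.86, [364.0, 337.0])]
```

```bash
python3 -c "
from workcell import order
print(order.hand_in())"
```

```text
the job is handed in; nothing more can be done
None
```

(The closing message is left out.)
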